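Prop the spares chest half open on its stay to air

TASK

The spare feed wheels in the small chest are still damp: open the hinged lid, flip up the stay with the red crossbar inside, and bring the lid back down gently, neither letting it drop nor forcing it, until it rests half open on the stay with the crossbar caught behind the brass ledge under the lid. The lid must stay propped by itself when you let go; leave the wheels, oil bottle, tape measure and pin box where they are.

Things in the scene. Friction and masses are not known exactly. Their poses are not given: they have to be found in the camera images.
- chest: Grey steel chest fixed to the table, 160 (x) x 200 (y) x 80 mm high, walls and floor 6 mm, open under its lid. Origin: centre of its underside; -x side is the front with the handle, +x the hinge side, the stay is on the -y wall. As the lid comes down it first meets the raised crossbar at about 1.15 to 1.3 rad and pushes it forward lightly; at the ledge it stops firmly (do not press on).
- lid_hinge (a point): Middle of the lid's hinge line: on the chest's far (+x) rim, along its y, 80 mm above the table. The frame turns with the lid: -x points along the lid to its front edge. A brass ledge 12 mm deep crosses the lid's underside over the crossbar; its hinge-side face is 82 to 100 mm from the hinge, different each time and not reported: the lid rests at 0.65 to 1.1 rad; feel for the stop.
- lid (a joint): Opening angle of the blue lid (160 x 200 x 8 mm, about 0.7 kg) in rad: 0 shut, grows as the front rises, stop at 1.95, leaning back. It turns easily: let go below about 1.5 it falls shut, above 1.65 it falls back to the stop and stays there. Its weight is about 2.9 N at the handle when flat. Its flat underside passes through the hinge line.
- lid_handle (a point): Middle of the lid's handle: black round bar, diameter 10 mm, 110 mm long along the chest's y, on two rods at its ends, 30 mm in front of the lid's front edge: 190 mm from the hinge line, 4 mm above the plane of the lid's underside. Can be taken from above at any lid angle, one finger before and one behind; it may turn between the fingers. Bring it down slower than 0.25 m/s.
- stay (a joint): Angle of the stay in rad: 0 folded flat in the chest towards the front; grows as the crossbar swings up and back; stop at 1.8, just beyond upright. Stiff pivot: it stays where left (a light push moves it). Leave it at 1.65 or more, best at the stop, before the lid comes down, so the crossbar meets the lid on the hinge side of the ledge; else it folds and the lid shuts.
- stay_bar (a point): Grasp point on the stay's red crossbar: round, diameter 10 mm, 60 mm long along the chest's y, at the stay's free end, 75 mm from its pivot. The point is 34 mm inward (+y) of the stay's arm, which runs 12 mm inside the outer face of the -y wall. Folded: 70 mm above the table, 45 mm behind the chest's front face, free on all sides once the lid is open.
- stay_pivot (a point): The stay's pivot axis (along the chest's y), at the same y as stay_bar: 40 mm in front of the hinge line, 10 mm below the rim (70 mm above the table).
- wheel_1: Black feed wheel lying flat in the chest, diameter 45 mm, 24 mm high; origin at the centre of its underside. To be left alone.
- wheel_2: Second black feed wheel, like the first, beside it in the chest. To be left alone.
- oil_mid (a point): Centre of a small standing square bottle of yellow oil with a white cap, 43 x 57 x 104 mm high; bystander.
- tape_mid (a point): Centre of a standing yellow tape measure, 36 x 75 x 60 mm high; bystander.
- pins_mid (a point): Centre of a small flat clear-lidded box of pins, 30 x 64 x 18 mm; bystander.

How it is judged:
By the outcome, as a careful person would: the job done as asked, in the order asked, and still so for the second after the job is handed in, with the robot touching nothing.
It also fails if it takes over 69 s, if anything falls off the work surface, if the arm or the gripper's body presses on something with over 40 N, if the wrist force passes 120 N, or if a joint passes its speed limit or range.

ROBOT

A 7-joint arm with a two-finger parallel gripper is mounted at the origin on a cart in front of the work surface, level with it; the furniture and walls round the work are solid. World frame = base frame: x ahead of the robot, y to its left, z up, the work surface at z = 0. Lengths are in m, angles in degrees, forces in N, time in s.
With the tool pointing down it reaches from about 0.425 to 0.875 m from the base axis. Payload 4.7 kg.
Tool frame: the origin (TCP) lies on the centre line of the jaws, within the pads' length; the fingertips stand 11 mm ahead of it and the grasp point (between the pads) lies 8 mm behind it (finger_overhang is the x of the fingertips in the tool frame, in m); x points along the fingers, z is the direction in which the jaws open and shut, and the axes are right-handed (so a half turn about x gives the same grasp; the last joint's range is limited). The gripper opens to 87 mm and grips with 3 to 60 N. Pads are 19 mm wide; open, the fingers measure 117 mm over their backs; the gripper's body (75 mm by 190 mm) begins 51 mm behind the grasp point.
Start: joints at [65.609, 18.392, -4.016, 83.108, 1.295, 78.541, -3.26], TCP at [0.277, -0.588, 0.197] pointing down, gripper open.
Joint ranges: [-163.93, 163.93], [-17.29, 119.83], [-79.2, 71.16], [3.27, 140.29], [-89.18, 269.18], [5.43, 117.66], [-154.24, 154.24]. Speed limits (degrees/s): [147.25, 147.25, 180, 180, 180, 180, 180].

INTERFACE

Orientations are given as [roll, pitch, yaw] about the fixed x, y, z axes, in that order (R = Rz(yaw) Ry(pitch) Rx(roll)).
In Python, from cell import get_obs, read_camera, sign_off, cut_out, finger_overhang gives the robot as it stands.
- The arm moves only by the tool servo_tool, never from a script. Its argument "rows" is one flat list of numbers, 5 for each row, row after row: the shift along the world's x, y, z in mm, then the turn about the world's z in degrees, then the closure, from 0 (fully open) to 1 (shut). A call has 1 to 10 rows; each row is the pose to reach, as a shift and turn from the pose commanded when the call began; what a row does not reach only later rows make up. A row lasts 1/12 s, in which the tool goes at most 41.7 mm and 7.16 degrees, less where a joint would pass 70% of its speed; a pose out of reach is approached as far as the arm can. A call with a gripper value outside its range is refused whole. The fingers move at their own pace and stop on an object; "force" is the grip in N (left out, the last holds). Time passes only in rows, so rows that repeat a pose let the fingers close. It gives the time, the measured TCP pose, the force and the opening at its end, in the units of the state.
- get_obs(): the state, without advancing time (a new reading comes with each control period).
- read_camera(name): name is "scene" or "side" or "wrist"; returns a dict with "frame" (480x640x3 uint8, blue, green, red), "range_z" (480x640 float32, m along the optical axis (not along the pixel's ray), 0 where there is no reading), "intrinsics" (3x3 intrinsics, pixels), "k1" (the pictures are not rectified: a ray, as slopes to the right and down, at radius r is drawn at 1 + k1 r^2 times it, then the intrinsics apply), "cam_to_world" (4x4, takes a point from camera to world coordinates); the wrist camera has in their place "tool_from_camera" (4x4, takes a point from camera to tool coordinates, whose origin is the TCP and whose axes are the tool frame's). Camera axes: x right, y down, z forward; pixel columns grow to the right and rows downward; lengths in m; the calibration is good to about 2 mm. A picture is of the moment at which its call begins: read the wrist's pose just before it.
- sign_off(): hands the job in, once; it reports no verdict.
Trained networks look in a picture, given as the dict that the camera call returned (one of the last four; its "shot" number tells which), for a name from the list of things; names that differ only in an ending like _2 or _b are one class to them, and where a whole thing is asked for, a point or a joint stands for the part that bears it (a point fixed in the world has none). Each returns a list of dicts, best first, with "score" (0 to 1); they miss things now and then, are a little off and sometimes report something else, mostly with a low value. They report only what shows in the picture. A call takes as long as a camera call.
- cut_out(name, picture): "pixels" (480x640 bool, what is visible of it) and "extent" ([centre column, centre row, width, height] in pixels, round what is visible of it).
The state is a dict: "time_s": time; "qpos": joint angles; "joint_velocities": joint speeds; "effort": joint torques, N m; "tool_pos": TCP position; "tool_rot": TCP orientation; "force": force on the tool from outside, world axes, zero at the start; "wrist_torque": the same for the moment, N m; "grip_width": finger opening in m.
Only numpy, scipy, OpenCV 4.12 (cv2) and the standard library are available. Lean on these libraries where they do the work, as an engineer would, in place of code of your own. Each camera call takes 0.05 s, during which the arm holds its last target.

## Working session

There is one attempt and no reset: what is moved stays moved. The work goes in short steps, Python scripts to look and compute and a tool call to move; the robot and the scene stay as the last step left them, time stands still between calls to the robot, and variables do not carry over. Pictures are saved under pics/ and viewed, and the job is handed in when it is done.

Besides the shell and the picture viewer there is one more tool, called after "Emit:" by a JSON object that holds its "name" and its "arguments". servo_tool: Moves the arm, as the interface text tells. Its arguments: {"type":"object","properties":{"rows":{"type":"array"},"force":{"type":"number"}},"required":["rows"]}

```bash
ls; mkdir -p pics; cat > h.py <<'E'
import numpy as np,cv2
from cell import *
def deproj(p,u,v,z):
    K=np.array(p["intrinsics"]);k1=p["k1"]
    x=(u-K[0,2])/K[0,0];y=(v-K[1,2])/K[1,1]
    a,b=x,y
    for _ in range(20):
        s=1+k1*(a*a+b*b);a,b=x/s,y/s
    return np.stack([a*z,b*z,z],-1)
def world(p,u,v,z,T=None):
    T=np.array(p["cam_to_world"]) if T is None else T
    c=deproj(p,u,v,z);return c@T[:3,:3].T+T[:3,3]
E
python3 - <<'E'
from h import *
o=get_obs();print({k:np.round(v,3) for k,v in o.items()},finger_overhang)
for n in("scene","side","wrist"):
    p=read_camera(n);cv2.imwrite(f"pics/{n}0.png",p["frame"])
    print(n,p["k1"],p.get("shot"));
    if n!="wrist":print(np.round(p["cam_to_world"],3))
    else:print(np.round(p["tool_from_camera"],3))
E
```

```text
pics
{'time_s': np.float64(0.0), 'qpos': array([65.608, 18.439, -4.015, 83.177,  1.296, 78.54 , -3.261]), 'joint_velocities': array([ 0.105, -0.023, -0.039, -0.043, -0.103, -0.007, -0.059]), 'effort': array([-0.0000e+00, -4.9129e+01, -4.0400e-01, -3.1253e+01, -6.4000e-02,
        4.4000e-02,  0.0000e+00]), 'tool_pos': array([ 0.276, -0.588,  0.196]), 'tool_rot': array([-176.586,   89.889,  118.614]), 'force': array([-0.496, -0.46 , -0.531]), 'wrist_torque': array([ 0.035, -0.031, -0.004]), 'grip_width': np.float64(0.087)} 0.011
scene -0.09141452232015126 1
[[-0.586 -0.466  0.663 -0.334]
 [-0.81   0.315 -0.494  0.717]
 [ 0.021 -0.827 -0.562  0.845]
 [ 0.     0.     0.     1.   ]]
side -0.13999518859877416 2
[[ 0.978 -0.087  0.192  0.309]
 [-0.211 -0.373  0.904 -1.041]
 [-0.007 -0.924 -0.383  0.553]
 [ 0.     0.     0.     1.   ]]
wrist -0.0834668482237323 3
[[-0.    -0.29   0.957 -0.188]
 [-0.001 -0.957 -0.29   0.08 ]
 [ 1.    -0.001  0.     0.   ]
 [ 0.     0.     0.     1.   ]]
```

View pics/scene0.png

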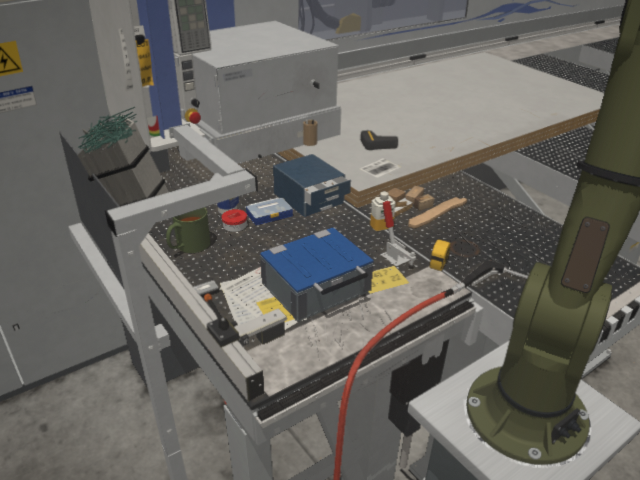

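View pics/side0.png

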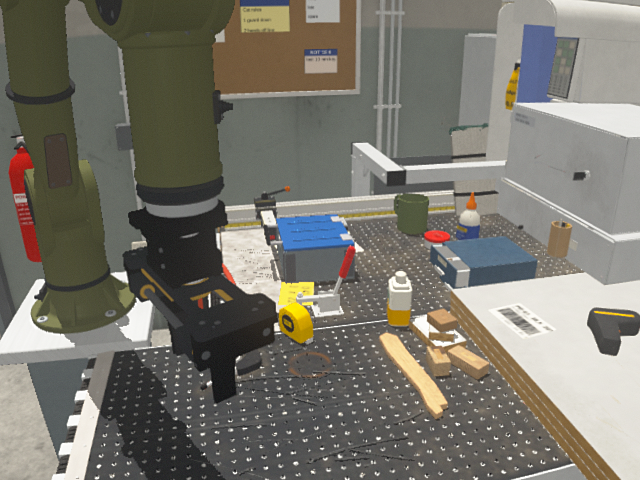

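```bash
python3 - <<'E'
from h import *
for n in("scene","side"):
    p=read_camera(n)
    for t in("chest","lid","lid_handle","oil_mid","tape_mid","pins_mid"):
        for r in cut_out(t,p)[:2]:
            m=r["pixels"];v,u=np.nonzero(m);z=p["range_z"][v,u];k=z>0
            w=world(p,u[k],v[k],z[k])
            print(n,t,round(r["score"],2),np.round(r["extent"]),m.sum(),"med",np.round(np.median(w,0),3),"lo",np.round(np.percentile(w,3,axis=0),3),"hi",np.round(np.percentile(w,97,axis=0),3))
E
```

```text
scene chest 0.69 [317. 275. 114.  98.] 7121 med [0.486 0.131 0.088] lo [0.418 0.015 0.008] hi [0.598 0.206 0.093]
scene lid 0.91 [317. 261. 112.  63.] 4353 med [0.511 0.112 0.09 ] lo [0.414 0.013 0.084] hi [0.601 0.202 0.093]
scene lid_handle 0.93 [317. 261. 116.  63.] 4279 med [0.512 0.112 0.09 ] lo [0.414 0.012 0.085] hi [0.6   0.202 0.093]
scene oil_mid 0.93 [380. 211.  26.  43.] 540 med [ 0.632 -0.171  0.062] lo [ 0.617 -0.209  0.009] hi [ 0.659 -0.16   0.106]
scene tape_mid 0.59 [440. 258.  19.  29.] 423 med [ 0.418 -0.177  0.043] lo [ 0.405 -0.207  0.005] hi [ 0.436 -0.164  0.063]
scene pins_mid 0.8 [206. 290.  22.  16.] 247 med [0.645 0.322 0.018] lo [0.635 0.302 0.007] hi [0.666 0.347 0.022]
side chest 0.7 [308. 250.  91.  73.] 4649 med [0.51  0.016 0.086] lo [0.435 0.002 0.007] hi [0.598 0.193 0.092]
side lid 0.61 [309. 233.  87.  37.] 2528 med [0.515 0.086 0.09 ] lo [0.418 0.005 0.081] hi [0.598 0.199 0.092]
side lid_handle 0.75 [308. 233.  90.  33.] 2436 med [0.516 0.086 0.09 ] lo [0.418 0.005 0.084] hi [0.598 0.195 0.092]
side oil_mid 0.57 [401. 300.  23.  59.] 1201 med [ 0.634 -0.214  0.055] lo [ 0.617 -0.222  0.001] hi [ 0.656 -0.168  0.103]
side tape_mid 0.88 [296. 323.  39.  43.] 1116 med [ 0.431 -0.217  0.036] lo [ 0.405 -0.236  0.003] hi [ 0.457 -0.183  0.061]
side pins_mid 0.41 [346. 224.   5.   6.] 28 med [0.659 0.313 0.019] lo [0.654 0.292 0.012] hi [0.664 0.345 0.022]
```

```bash
python3 - <<'E'
from h import *
for n in("scene","side"):
    p=read_camera(n)
    r=cut_out("chest",p)[0]
    m=cv2.dilate(r["pixels"].astype(np.uint8),np.ones((15,15)))>0
    v,u=np.nonzero(m);z=p["range_z"][v,u];k=z>0
    w=world(p,u[k],v[k],z[k]);
    f=p["frame"][v,u][k].astype(int)
    blue=(f[:,0]>f[:,2]+40)&(f[:,0]>90)&(w[:,2]>.07)
    t=w[blue]
    A=np.c_[t[:,:2],np.ones(len(t))];print(n,len(t),"plane",np.linalg.lstsq(A,t[:,2],rcond=None)[0])
    rc=cv2.minAreaRect((t[:,:2]*1000).astype(np.float32));print(rc)
    # dark near handle
    h=(w[:,0]<.415)&(w[:,2]>.06)&(w[:,1]>-.02)&(w[:,1]<.22)
    if h.any():print("handle",h.sum(),np.round(w[h].mean(0),4),w[h].min(0),w[h].max(0))
    e=p["extent"] if "extent" in p else r["extent"];c,rr,ww,hh=e
    im=p["frame"][int(rr-hh/2-25):int(rr+hh/2+25),int(c-ww/2-25):int(c+ww/2+25)]
    cv2.imwrite(f"pics/crop_{n}.png",cv2.resize(im,None,fx=4,fy=4,interpolation=cv2.INTER_CUBIC))
E
```

```text
scene 3629 plane [ 0.00069432 -0.00277047  0.09019897]
((526.8802490234375, 104.80817413330078), (202.22288513183594, 163.26443481445312), 88.12873077392578)
handle 144 [0.4128 0.1035 0.088 ] [0.40862049 0.05088896 0.08185933] [0.41497639 0.16628453 0.09405201]
side 2134 plane [0.00128194 0.00980175 0.08833618]
((525.3102416992188, 104.11827850341797), (205.18446350097656, 160.39193725585938), 87.60839080810547)
handle 50 [0.4124 0.0907 0.089 ] [0.40918046 0.04735592 0.08208493] [0.41498667 0.16485606 0.09238165]
```

View pics/crop_scene.png

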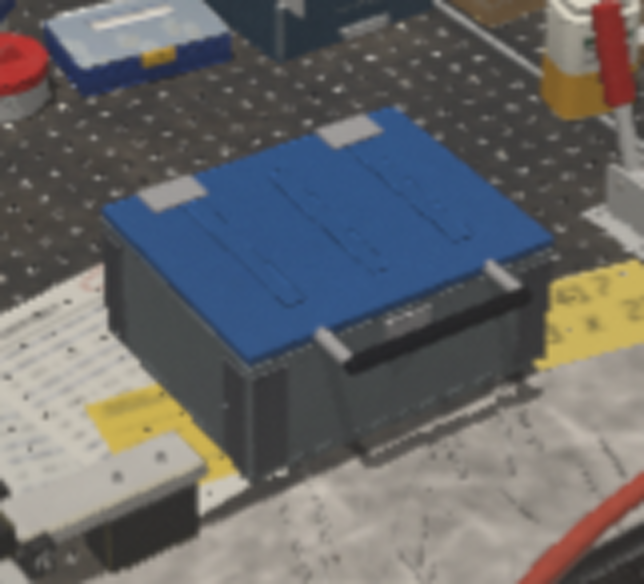

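```bash
python3 - <<'E'
from h import *
from scipy.spatial.transform import Rotation as R
o=get_obs();M=R.from_euler('xyz',o["tool_rot"],degrees=True).as_matrix();print(np.round(M,3))
H=np.zeros((24,24))
for n in("scene","side"):
    p=read_camera(n)
    v,u=np.mgrid[:480,:640];v=v.ravel();u=u.ravel();z=p["range_z"][v,u];k=z>0
    w=world(p,u[k],v[k],z[k])
    # cells 5cm x .2..1.0 (16), y -.4..+.6
    i=((w[:,0]-.2)/.05).astype(int);j=((w[:,1]+.5)/.05).astype(int)
    ok=(w[:,0]>.2)&(w[:,1]>-.5)&(i<16)&(j<22)&(w[:,2]<.7)
    if n=="side": ok&=~((w[:,1]<-.25)&(w[:,2]>.15)&(w[:,0]<.6))
    np.maximum.at(H,(i[ok],j[ok]),w[ok,2])
print("cols y from -.5");
for i in range(16):print(f"{.2+.05*i:.2f}",(H[i,:22]*100).astype(int))
E
```

```text
[[-0.     0.905  0.426]
 [-0.     0.426 -0.905]
 [-1.    -0.     0.   ]]
cols y from -.5
0.20 [0 0 0 0 0 0 0 0 0 0 0 0 0 0 0 0 0 0 0 0 0 0]
0.25 [0 0 0 1 0 0 0 0 0 0 0 0 1 1 1 0 0 0 0 0 0 0]
0.30 [0 0 0 2 2 2 2 2 1 2 1 2 1 0 0 0 0 6 6 0 0 0]
0.35 [0 0 0 0 2 1 0 0 0 0 0 1 0 0 0 0 0 6 6 0 0 0]
0.40 [ 0  0  0  0  0  6  6  4  0  0  9  9  9  9  9  6  6 10  8  0  0  0]
0.45 [ 0  0  0  1  0  5  0  5  0  0  9  9  9  9  9  6  6 11  8  0  0  0]
0.50 [ 0  0  0  0  0  0  0 12  1  7  9  9  9  9  9  0  0 12  6  0  0  0]
0.55 [ 1  1  1  1  2  1  0 14  0  8  9  9  9  9  9  0  0  6  6  0  0  0]
0.60 [ 1  2  3  3  1 10 11  0  0  0  9  9  9  9  9  0  2  6  6  0  0  0]
0.65 [ 0  0  3  5  5  8 10  0  1  0  0  0  0  0  0  1  2  6  6  0  0  0]
0.70 [ 6  6  6  6  6  6  6  0  0  0  0  0 21 21 21 21 21 21 21 21  0  0]
0.75 [ 6  6  6  6  6  6 10  9  9  9  0  0 21 21 21 21 21 21 21 21  0  0]
0.80 [ 6  6  6  6  6  6  9  9 10 10  3  3 21 21 19 10 10  6 17  0  0  0]
0.85 [ 9  6  6  6  6  6  9 10 10  9  3  3 21 21  9  9  9  6 17  0  0  0]
0.90 [ 9  9  9  6  6  6  9 10 10 10  2 12 21 21  0  0  0  6 17  0  0  0]
0.95 [ 6  9  9  6  6 29 18  9  9 11  0  9 21 21  0  8 27 27 17  0  0  0]
```

Emit:
{"name": "servo_tool", "arguments": {"rows": [250,480,110,62.8,0.76,250,480,110,62.8,0.76,250,480,110,62.8,0.76,250,480,110,62.8,0.76,250,480,110,62.8,0.76,250,480,110,62.8,0.76,250,480,110,62.8,0.76,250,480,110,62.8,0.76,250,480,110,62.8,0.76,250,480,110,62.8,0.76], "force": 20}}

```text
time_s: 1.98
tool_pos: [0.4659, -0.2241, 0.2812]
tool_rot: [-52.3, 89.9, -54.1]
force: [0.9, -0.5, 0.9]
grip_width: 0.0287
```

```bash
python3 - <<'E'
from h import *
p=read_camera("scene")
v,u=np.mgrid[100:260,80:300];v=v.ravel();u=u.ravel();z=p["range_z"][v,u];k=z>0
w=world(p,u[k],v[k],z[k]);b=(w[:,2]>.12)&(w[:,2]<.24)&(w[:,0]<1)&(w[:,0]>.6)&(w[:,1]>0)&(w[:,1]<.5)
print(b.sum(),w[b].min(0),w[b].max(0))
for y in np.arange(.05,.3,.03):
    s=b&(abs(w[:,1]-y)<.015)
    if s.any():print(round(y,2),np.percentile(w[s],[2,98],axis=0).round(3).tolist())
E
```

```text
6023 [0.71198167 0.13638662 0.12000136] [0.99996454 0.48147418 0.23991365]
0.14 [[0.72, 0.138, 0.18], [0.989, 0.155, 0.216]]
0.17 [[0.719, 0.156, 0.18], [0.992, 0.185, 0.216]]
0.2 [[0.72, 0.185, 0.18], [0.963, 0.214, 0.215]]
0.23 [[0.72, 0.216, 0.179], [0.768, 0.244, 0.215]]
0.26 [[0.721, 0.245, 0.179], [0.768, 0.274, 0.215]]
0.29 [[0.72, 0.276, 0.18], [0.767, 0.304, 0.215]]
```

Emit:
{"name": "servo_tool", "arguments": {"rows": [-36,325,-35,0,0.76,-36,325,-35,0,0.76,-36,325,-35,0,0.76,-36,325,-35,0,0.76,-36,325,-35,0,0.76,-36,325,-35,0,0.76,-36,325,-35,0,0.76,-36,325,-35,0,0.76,-36,325,-35,0,0.76,-36,325,-35,0,0.76]}}

```text
time_s: 2.87
tool_pos: [0.4289, 0.101, 0.2456]
tool_rot: [-54.2, 89.9, -55.9]
force: [-0.2, -1.0, -0.7]
grip_width: 0.021
```

```bash
cat >> h.py <<'E'
from scipy.spatial.transform import Rotation as R
def wristT(o,p):
    T=np.eye(4);T[:3,:3]=R.from_euler('xyz',o["tool_rot"],degrees=True).as_matrix();T[:3,3]=o["tool_pos"]
    return T@np.array(p["tool_from_camera"])
E
python3 - <<'E'
from h import *
o=get_obs();p=read_camera("wrist");T=wristT(o,p);cv2.imwrite("pics/w1.png",p["frame"])
print(o["time_s"],np.round(o["tool_pos"],4),np.round(o["tool_rot"],2),np.round(o["qpos"],1),o["grip_width"],o["force"])
v,u=np.mgrid[:480,:640];v=v.ravel();u=u.ravel();z=p["range_z"][v,u];k=(z>0)
w=world(p,u[k],v[k],z[k],T);f=p["frame"][v,u][k].astype(int)
b=(f[:,0]>f[:,2]+40)&(f[:,0]>80)&(abs(w[:,2]-.09)<.015)
if b.any():print("lid",b.sum(),cv2.minAreaRect((w[b][:,:2]*1000).astype(np.float32)),np.median(w[b],0))
h=(w[:,0]<.43)&(w[:,0]>.39)&(w[:,2]>.075)&(w[:,2]<.1)&~b&(f.max(1)<60)
if h.any():print("handle",h.sum(),np.median(w[h],0),np.percentile(w[h],[2,98],axis=0).round(4),cv2.minAreaRect((w[h][:,:2]*1000).astype(np.float32)))
E
```

```text
2.8667 [0.4289 0.101  0.2456] [-54.15  89.92 -55.85] [ 34.   -9.8 -44.5 105.2  -6.9  81.9 -10.8] 0.020977965485642253 [-0.24285448 -0.98120901 -0.74905539]
lid 32254 ((525.7012939453125, 106.04097747802734), (198.01217651367188, 160.02430725097656), 87.9439468383789) [0.52090259 0.11863176 0.08902633]
handle 1030 [0.41602995 0.11276368 0.08923032] [[0.4111 0.0547 0.0871]
 [0.4206 0.1649 0.091 ]] ((415.9644775390625, 109.34744262695312), (116.25679779052734, 8.794154167175293), 87.66584014892578)
```

View pics/w1.png

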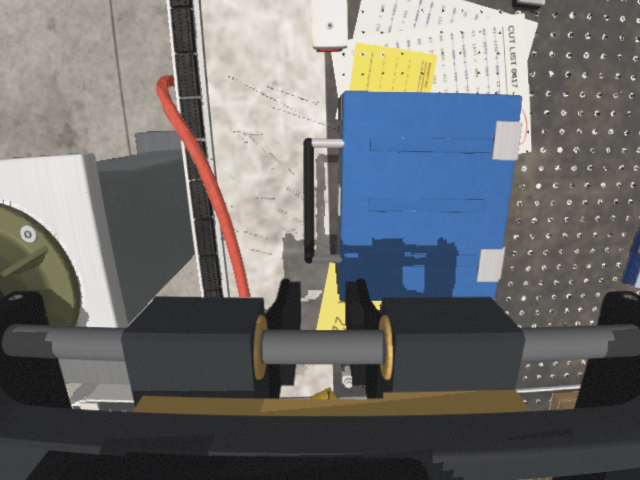

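Emit:
{"name": "servo_tool", "arguments": {"rows": [-7,4,-40,0,0.76,-13,7.5,-80,0,0.76,-13,7.5,-110,0,0.76,-13,7.5,-125,0,0.76,-13,7.5,-125,0,0.76,-13,7.5,-125,0,0.76]}}

```text
time_s: 3.42
tool_pos: [0.4164, 0.1051, 0.1203]
tool_rot: [163.1, 89.9, 160.9]
force: [0.4, 0.1, 1.6]
grip_width: 0.0205
```

```bash
python3 - <<'E'
from h import *
o=get_obs();p=read_camera("wrist");T=wristT(o,p);cv2.imwrite("pics/w2.png",p["frame"])
print(o["time_s"],np.round(o["tool_pos"],4),np.round(o["tool_rot"],2),np.round(o["qpos"],1),o["grip_width"],o["force"])
v,u=np.mgrid[:480,:640];v=v.ravel();u=u.ravel();z=p["range_z"][v,u];k=(z>0)
w=world(p,u[k],v[k],z[k],T);f=p["frame"][v,u][k].astype(int)
h=(w[:,0]<.43)&(w[:,0]>.39)&(w[:,2]>.075)&(w[:,2]<.1)&(f.max(1)<60)&(w[:,1]>.08)
if h.any():print("handle",h.sum(),np.median(w[h],0),np.percentile(w[h],[2,98],axis=0).round(4),cv2.minAreaRect((w[h][:,:2]*1000).astype(np.float32)))
E
```

```text
3.4167 [0.4164 0.1051 0.1203] [163.05  89.92 160.91] [ 33.2  -5.5 -47.8 116.9  -4.5  66.9 -14.9] 0.020535343929601345 [0.44579005 0.07823162 1.60204634]
handle 2070 [0.41654845 0.12556949 0.08911585] [[0.4113 0.0821 0.0865]
 [0.4213 0.1659 0.0908]] ((416.4857177734375, 124.09754943847656), (88.52510070800781, 8.982477188110352), 87.8827896118164)
```

View pics/w2.png

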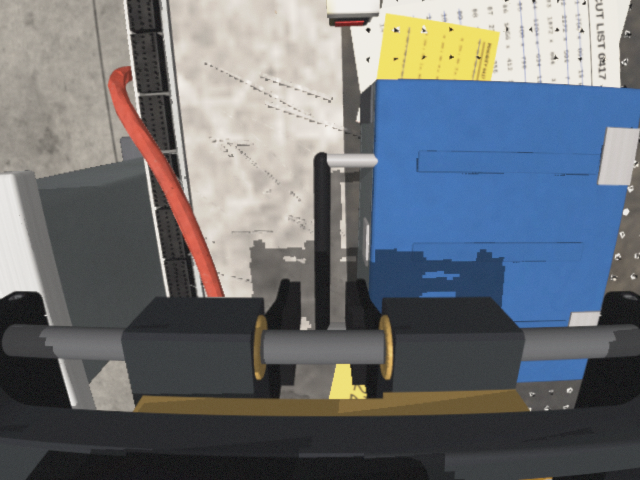

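Emit:
{"name": "servo_tool", "arguments": {"rows": [-0.5,0,-20,0,0.76,-0.5,0,-38,0,0.76,-0.5,0,-44.5,0,0.76,-0.5,0,-44.5,0,0.76,-0.5,0,-44.5,0,0.95,-0.5,0,-44.5,0,0.95,-0.5,0,-44.5,0,0.95,-0.5,0,-44.5,0,0.95], "force": 20}}

```text
time_s: 4.13
tool_pos: [0.4166, 0.1065, 0.0768]
tool_rot: [-5.2, 89.9, -7.2]
force: [-0.5, 0.3, 0.5]
grip_width: 0.0064
```

```bash
cat > st.py <<'E'
from h import *
o=get_obs();print(o["time_s"],"pos",np.round(o["tool_pos"]*1000,1),np.round(o["tool_rot"],1),"q",np.round(o["qpos"],1),"w",round(o["grip_width"]*1000,1),"F",np.round(o["force"],1),"M",np.round(o["wrist_torque"],2))
C=np.array([525.8,105.5]);a=np.radians(-2.1);cx=np.array([np.cos(a),np.sin(a)]);cy=np.array([-np.sin(a),np.cos(a)])
l=np.array(o["tool_pos"][:2])*1000-C;zl=o["tool_pos"][2]*1000+8
print("chest-local grasp point",np.round([l@cx,l@cy,zl],1))
def handle(t): return 80-190*np.cos(t)+4*np.sin(t),80+190*np.sin(t)+4*np.cos(t)
r=np.array([l@cx-80,zl-80]);print("lid ang if holding",round(np.arctan2(r[1],-r[0])-np.arctan2(4,190),3),"r",np.round(np.hypot(*r),1))
r=np.array([l@cx-40,zl-70]);print("stay ang if holding",round(np.arctan2(r[1],-r[0]),3),"r",np.round(np.hypot(*r),1))
E
python3 st.py; python3 - <<'E'
import numpy as np
h=lambda t:np.array([80-190*np.cos(t)+4*np.sin(t),80+190*np.sin(t)+4*np.cos(t)])
a=np.radians(-2.1)
for t in np.r_[0:1.951:.15,1.95]:
    d=h(t)-h(0);print(round(t,2),np.round([d[0]*np.cos(a),d[0]*np.sin(a),d[1]],1))
E
```

```text
4.1333 pos [416.6 106.5  76.8] [-5.2 89.9 -7.2] q [ 32.7  -1.7 -49.2 119.8  -1.4  61.2 -17.9] w 6.4 F [-0.5  0.3  0.5] M [-0.04 -0.08  0.03]
chest-local grasp point [-109.1   -3.    84.8]
lid ang if holding 0.004 r 189.2
stay ang if holding 0.099 r 149.9
0.0 [ 0. -0.  0.]
0.15 [ 2.7 -0.1 28.3]
0.3 [ 9.7 -0.4 56. ]
0.45 [20.6 -0.8 82.2]
0.6 [ 35.4  -1.3 106.6]
0.75 [ 53.7  -2.  128.4]
0.9 [ 75.   -2.7 147.3]
1.05 [ 98.9  -3.6 162.8]
1.2 [124.8  -4.6 174.5]
1.35 [152.2  -5.6 182.3]
1.5 [180.4  -6.6 185.8]
1.65 [208.9  -7.7 185.1]
1.8 [236.9  -8.7 180.1]
1.95 [263.9  -9.7 171. ]
1.95 [263.9  -9.7 171. ]
```

Emit:
{"name": "servo_tool", "arguments": {"rows": [0,0,0,0,0.95,0,0,0,0,0.95]}}

```text
time_s: 4.3
tool_pos: [0.4161, 0.1065, 0.0762]
tool_rot: [-12.6, 90.0, -14.6]
force: [0.7, -0.3, -0.2]
grip_width: 0.0047
```

```bash
python3 st.py; python3 - <<'E'
from h import *
for n in("scene","side","wrist"):
    p=read_camera(n);f=p["frame"]
    if n=="scene": f=cv2.resize(f[210:330,240:400],None,fx=4,fy=4,interpolation=cv2.INTER_CUBIC)
    if n=="side": f=cv2.resize(f[170:320,200:400],None,fx=4,fy=4,interpolation=cv2.INTER_CUBIC)
    cv2.imwrite(f"pics/g_{n}.png",f)
E
```

```text
4.3 pos [416.1 106.5  76.2] [-12.6  90.  -14.6] q [ 32.7  -1.7 -49.3 119.9  -1.4  61.2 -17.9] w 4.7 F [ 0.7 -0.3 -0.2] M [-0.04 -0.1  -0.01]
chest-local grasp point [-109.7   -3.    84.2]
lid ang if holding 0.001 r 189.7
stay ang if holding 0.095 r 150.3
```

View pics/g_wrist.png

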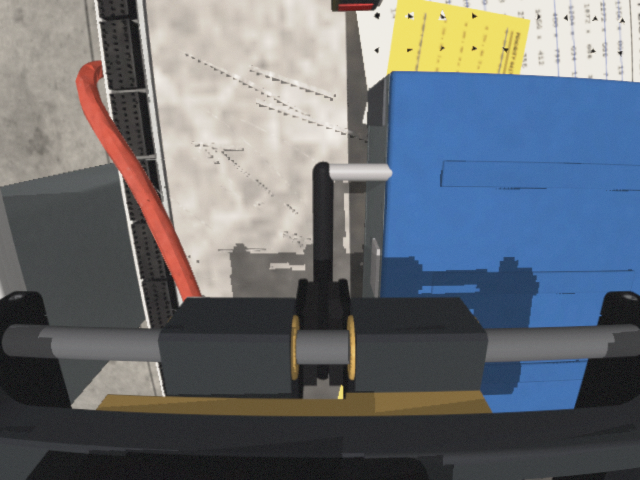

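View pics/g_scene.png

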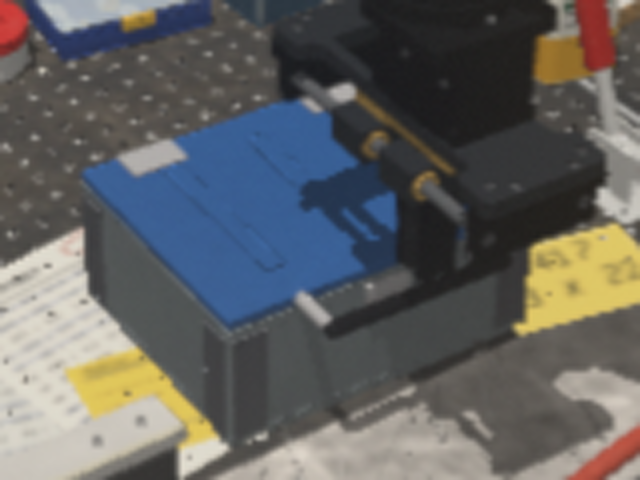

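```bash
python3 - <<'E'
from h import *
f=cv2.imread("pics/g_wrist.png");cv2.imwrite("pics/z1.png",cv2.resize(f[230:420,250:400],None,fx=4,fy=3.1,interpolation=cv2.INTER_CUBIC))
E
```

```text
(no output)
```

View pics/z1.png

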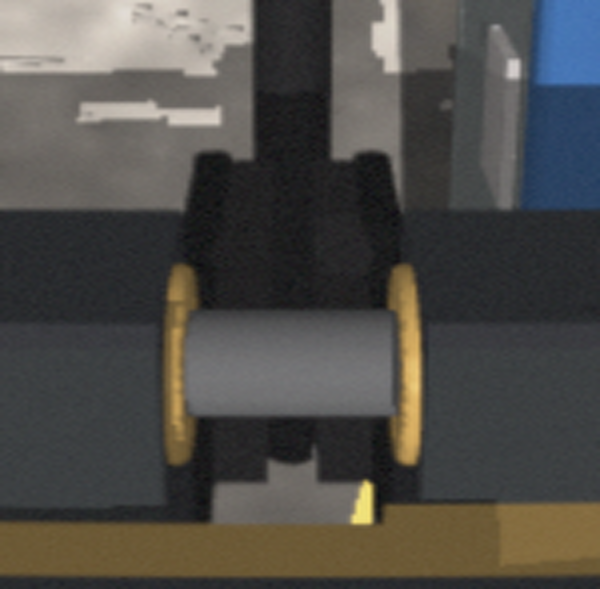

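View pics/g_side.png

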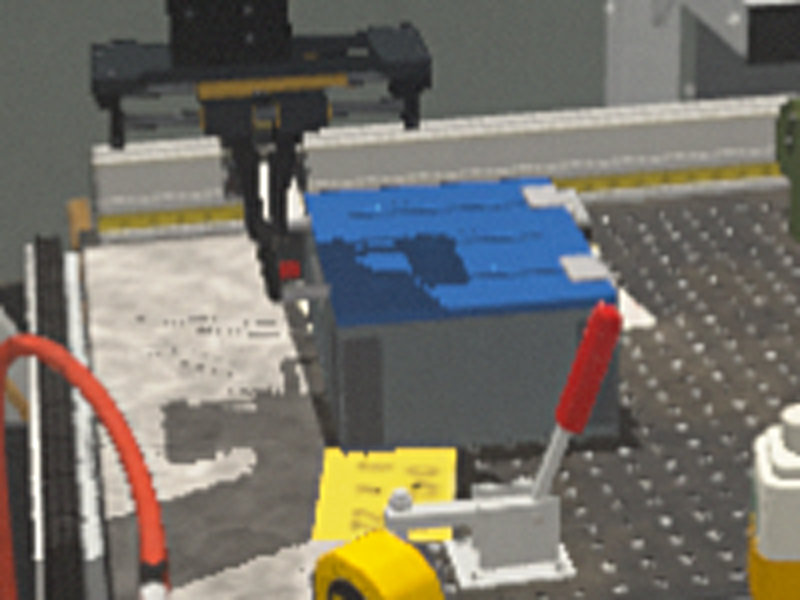

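Emit:
{"name": "servo_tool", "arguments": {"rows": [0,0,3,0,0.95,0.3,0,8,0,0.95,1,0,14,0,0.95,1.7,0,21,0,0.95,2.7,-0.1,28.3,0,0.95,2.7,-0.1,28.3,0,0.95]}}

```text
time_s: 4.95
tool_pos: [0.4202, 0.1066, 0.1061]
tool_rot: [1.6, 89.8, -0.4]
force: [0.3, 1.0, 0.1]
grip_width: 0.0044
```

```bash
python3 st.py; python3 - <<'E'
from h import *
p=read_camera("scene");f=p["frame"];cv2.imwrite("pics/l1.png",cv2.resize(f[190:330,230:410],None,fx=4,fy=4,interpolation=cv2.INTER_CUBIC))
E
```

```text
4.95 pos [420.2 106.6 106.1] [ 1.6 89.8 -0.4] q [ 33.1  -3.9 -48.6 117.6  -3.2  64.8 -16.1] w 4.4 F [0.3 1.  0.1] M [ 0.02 -0.08 -0.02]
chest-local grasp point [-105.6   -2.8  114.1]
lid ang if holding 0.161 r 188.7
stay ang if holding 0.294 r 152.1
```

View pics/l1.png

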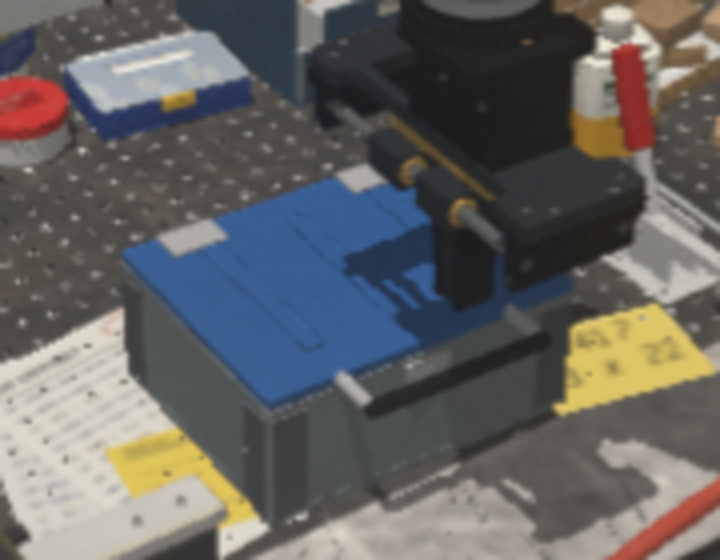

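```bash
python3 - <<'E'
from h import *
o=get_obs();p=read_camera("wrist");T=np.linalg.inv(np.array(p["tool_from_camera"]));K=np.array(p["intrinsics"])
for x in(-.008,0,.011):
    for y in(-.0095,0.0095):
      c=T@[x,y,0,1];a,b=c[0]/c[2],c[1]/c[2];s=1+p["k1"]*(a*a+b*b);print(x,y,"px",K[0,0]*a*s+K[0,2],K[1,1]*b*s+K[1,2],"z",c[2])
z=p["range_z"]
# points in tool frame
v,u=np.mgrid[270:480,280:370];vv=v.ravel();uu=u.ravel();zz=z[vv,uu];k=(zz>0)&(zz<.3)
t=world(p,uu[k],vv[k],zz[k],np.array(p["tool_from_camera"]))
print(k.sum(),t.min(0),t.max(0))
for r in range(270,420,10):print(r,[f"{1000*z[r,c]:.0f}" for c in range(284,364,8)])
f=p["frame"];cv2.imwrite("pics/z2.png",cv2.resize(f[230:420,250:400],None,fx=4,fy=3.1,interpolation=cv2.INTER_CUBIC))
E
```

```text
-0.008 -0.0095 px 322.8449499285582 300.4254008617467 z 0.19834042903294807
-0.008 0.0095 px 322.8293870410705 266.60102067558023 z 0.19281810883165273
0 -0.0095 px 322.83510379026643 293.8554848437295 z 0.20599506836474887
0 0.0095 px 322.8197985710233 261.11128000516385 z 0.20047274816345353
0.011 -0.0095 px 322.82267616723215 285.5683146188081 z 0.21652019744597498
0.011 0.0095 px 322.8077376575411 254.2098616064658 z 0.21099787724467964
16882 [-0.14479356 -0.04973421 -0.01131115] [0.08742571 0.03847214 0.02745937]
270 ['314', '312', '310', '223', '218', '222', '315', '313', '313', '294']
280 ['315', '313', '172', '225', '220', '224', '317', '173', '318', '295']
290 ['320', '318', '163', '167', '166', '226', '166', '163', '162', '295']
300 ['94', '94', '152', '156', '158', '229', '156', '155', '154', '94']
310 ['88', '89', '145', '149', '151', '230', '149', '149', '146', '90']
320 ['85', '87', '137', '141', '142', '233', '141', '141', '90', '85']
330 ['81', '85', '90', '92', '89', '89', '90', '90', '90', '80']
340 ['78', '83', '87', '87', '87', '86', '87', '87', '88', '78']
350 ['79', '82', '86', '85', '87', '86', '85', '86', '86', '78']
360 ['80', '83', '88', '86', '87', '86', '86', '87', '85', '79']
370 ['80', '85', '117', '132', '131', '342', '132', '132', '90', '80']
380 ['80', '84', '118', '134', '133', '346', '134', '134', '103', '81']
390 ['82', '82', '117', '350', '349', '348', '347', '348', '103', '81']
400 ['80', '80', '80', '0', '80', '79', '81', '81', '80', '80']
410 ['77', '76', '76', '77', '77', '76', '76', '76', '77', '76']
```

View pics/z2.png

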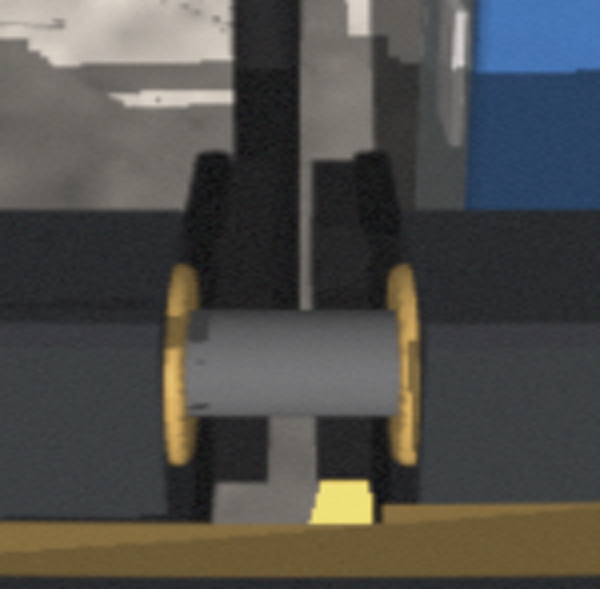

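```bash
python3 - <<'E'
from h import *
o=get_obs();p=read_camera("wrist")
for (c,r) in [(300,282),(340,282),(308,290),(332,290),(308,320),(333,385)]:
    z=p["range_z"][r,c];print((c,r),z,world(p,np.array([c]),np.array([r]),np.array([z]),np.array(p["tool_from_camera"]))[0].round(4))
print(o["tool_pos"])
for n in("scene","side"):
    p=read_camera(n);v,u=np.mgrid[:480,:640];v=v.ravel();u=u.ravel();z=p["range_z"][v,u];k=z>0
    w=world(p,u[k],v[k],z[k]);f=p["frame"][v,u][k]
    b=(abs(w[:,0]-.42)<.04)&(abs(w[:,1]-.1065)<.03)&(w[:,2]>.095)&(w[:,2]<.2)
    print(n,b.sum());q=w[b]
    for a in np.arange(.095,.2,.01):
        s=abs(q[:,2]-a)<.005
        if s.any():print(round(a,3),s.sum(),q[s].min(0).round(3),q[s].max(0).round(3))
p=read_camera("side");f=p["frame"];cv2.imwrite("pics/z3.png",cv2.resize(f[160:270,230:350],None,fx=6,fy=5,interpolation=cv2.INTER_CUBIC))
E
```

```text
(300, 282) 0.1713168 [-0.0301  0.0106 -0.0103]
(340, 282) 0.17211731 [-0.0294  0.0103  0.0078]
(308, 290) 0.16530961 [-0.0367  0.0097 -0.0065]
(332, 290) 0.16664931 [-0.0355  0.0091  0.004 ]
(308, 320) 0.14218844 [-0.0612  0.0086 -0.0056]
(333, 385) 0.34510317 [ 0.1025 -0.1506  0.0094]
[0.41901681 0.10632557 0.10470166]
scene 277
0.135 50 [0.407 0.096 0.131] [0.431 0.118 0.14 ]
0.145 64 [0.405 0.095 0.14 ] [0.433 0.118 0.15 ]
0.155 54 [0.405 0.094 0.15 ] [0.432 0.118 0.16 ]
0.165 52 [0.403 0.096 0.16 ] [0.434 0.118 0.17 ]
0.175 43 [0.401 0.096 0.17 ] [0.431 0.119 0.18 ]
0.185 12 [0.399 0.098 0.181] [0.408 0.119 0.187]
0.195 2 [0.388 0.113 0.199] [0.389 0.115 0.199]
side 276
0.125 1 [0.42  0.106 0.13 ] [0.42  0.106 0.13 ]
0.135 30 [0.407 0.092 0.132] [0.429 0.109 0.139]
0.145 35 [0.407 0.091 0.141] [0.427 0.105 0.15 ]
0.155 33 [0.407 0.091 0.15 ] [0.43  0.101 0.16 ]
0.165 43 [0.403 0.091 0.16 ] [0.433 0.111 0.17 ]
0.175 57 [0.401 0.093 0.17 ] [0.433 0.119 0.18 ]
0.185 52 [0.399 0.09  0.18 ] [0.436 0.107 0.19 ]
0.195 25 [0.397 0.09  0.19 ] [0.436 0.097 0.199]
```

View pics/z3.png

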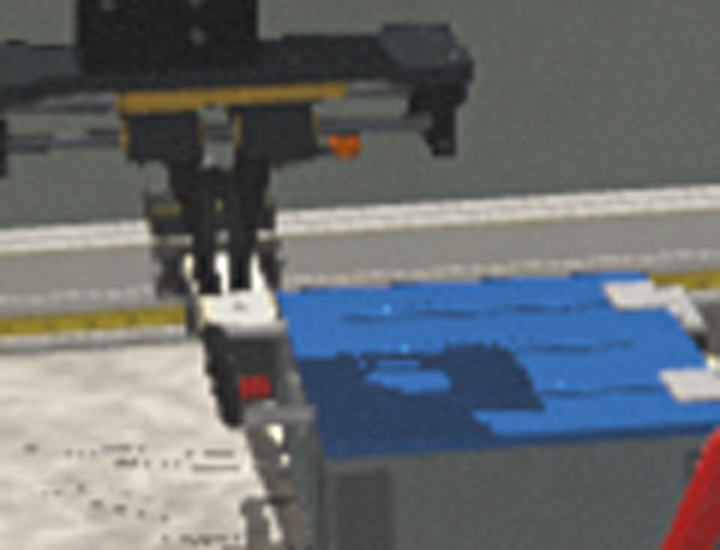

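```bash
python3 - <<'E'
from h import *
import cell;print(finger_overhang,[x for x in dir(cell) if not x.startswith('__')])
o=get_obs();p=read_camera("wrist");zz=p["range_z"]
v,u=np.mgrid[240:480,200:450];v=v.ravel();u=u.ravel();z=zz[v,u];k=(z>0.02)&(z<.25)
t=world(p,u[k],v[k],z[k],np.array(p["tool_from_camera"]))
s=(abs(t[:,2])<.045)&(abs(t[:,1])<.03)
for a in np.arange(-.16,.03,.01):
    q=s&(abs(t[:,0]-a)<.005);
    if q.sum():print(round(a,3),q.sum(),t[q].min(0).round(4),t[q].max(0).round(4))
E
```

```text
0.011 ['PlanningError', 'cut_out', 'finger_overhang', 'get_obs', 'read_camera', 'sign_off']
-0.15 2 [-0.1453  0.0273 -0.0156] [-0.1452  0.0276 -0.0116]
-0.14 9938 [-0.1448  0.0178 -0.0225] [-0.135   0.0278  0.0229]
-0.13 7714 [-0.135   0.0221 -0.0256] [-0.125   0.0273  0.0262]
-0.12 8785 [-0.125   0.0184 -0.0277] [-0.115   0.03    0.0281]
-0.11 888 [-0.115   0.0097 -0.0072] [-0.105   0.03    0.0071]
-0.1 107 [-0.1049  0.0037 -0.0073] [-0.095  0.015  0.007]
-0.09 157 [-0.0948 -0.0067 -0.0073] [-0.085   0.0114  0.007 ]
-0.08 521 [-0.0849 -0.011  -0.0073] [-0.075  0.005  0.007]
-0.07 425 [-0.075  -0.012  -0.0087] [-0.065   0.0113  0.0084]
-0.06 484 [-0.065   0.0084 -0.0105] [-0.055   0.0117  0.0101]
-0.05 578 [-0.055  -0.0018 -0.0112] [-0.045   0.0115  0.0108]
-0.04 418 [-0.045   0.0083 -0.0113] [-0.035   0.0115  0.011 ]
-0.03 335 [-0.035   0.0086 -0.0112] [-0.0253  0.0115  0.0109]
-0.02 2 [-0.0247  0.0088 -0.0093] [-0.0244  0.0102  0.0047]
0.01 1458 [ 0.0126 -0.03   -0.0063] [0.015  0.0171 0.045 ]
0.02 1417 [ 0.015  -0.03   -0.0075] [0.025  0.0165 0.045 ]
```

Emit:
{"name": "servo_tool", "arguments": {"rows": [-3,0,0,0,0.74,-3,0,0,0,0.74,-3,0,-10,0,0.74,-3,0,-20,0,0.74,-3,0,-30,0,0.74,-3,0,-40,0,0.74,-3,0,-48,0,0.74,-3,0,-54,0,0.74,-3,0,-58,0,0.74,-3,0,-58,0,0.74]}}

```text
time_s: 6.13
tool_pos: [0.4148, 0.1064, 0.0452]
tool_rot: [170.4, 89.9, 168.4]
force: [0.6, 0.2, 0.2]
grip_width: 0.0224
```

```bash
python3 st.py; python3 - <<'E'
from h import *
p=read_camera("wrist");f=p["frame"];cv2.imwrite("pics/z4.png",cv2.resize(f[230:420,250:400],None,fx=4,fy=3.1,interpolation=cv2.INTER_CUBIC))
E
```

```text
6.1333 pos [414.8 106.4  45.2] [170.4  89.9 168.4] q [ 32.1   1.7 -49.9 121.7   1.4  57.3 -20.5] w 22.4 F [0.6 0.2 0.2] M [-0.01 -0.12 -0.  ]
chest-local grasp point [-111.    -3.2   53.2]
lid ang if holding -0.161 r 192.8
stay ang if holding -0.111 r 151.9
```

View pics/z4.png

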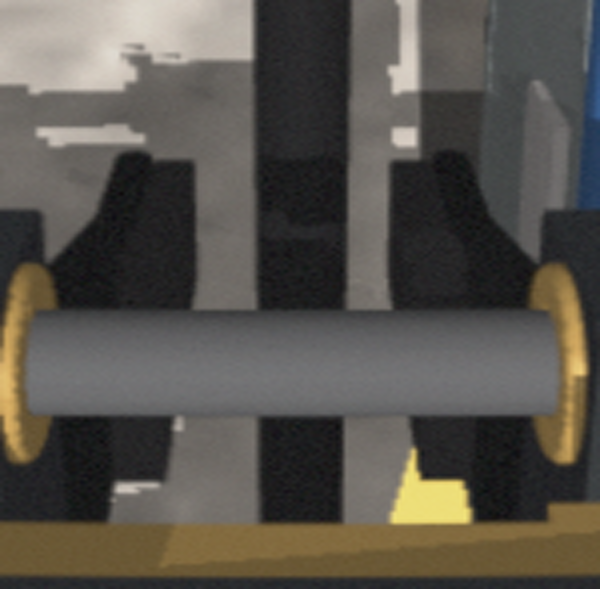

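Emit:
{"name": "servo_tool", "arguments": {"rows": [0.5,0,-6,0,0.74,0.5,0,-6,0,0.97,0.5,0,-6,0,0.97,0.5,0,-6,0,0.97,0.5,0,-6,0,0.97,0.5,0,-6,0,0.97], "force": 20}}

```text
time_s: 6.68
tool_pos: [0.416, 0.1064, 0.0403]
tool_rot: [-79.8, 90.0, -81.8]
force: [-1.2, -0.2, 0.7]
grip_width: 0.0089
```

```bash
python3 st.py; python3 - <<'E'
from h import *
p=read_camera("wrist");f=p["frame"];cv2.imwrite("pics/z5.png",cv2.resize(f[230:420,250:400],None,fx=4,fy=3.1,interpolation=cv2.INTER_CUBIC))
E
```

```text
6.6833 pos [416.  106.4  40.3] [-79.8  90.  -81.8] q [ 32.    2.3 -49.9 121.9   2.1  56.6 -21.1] w 8.9 F [-1.2 -0.2  0.7] M [ 0.02  0.12 -0.03]
chest-local grasp point [-109.8   -3.1   48.3]
lid ang if holding -0.186 r 192.4
stay ang if holding -0.144 r 151.4
```

View pics/z5.png

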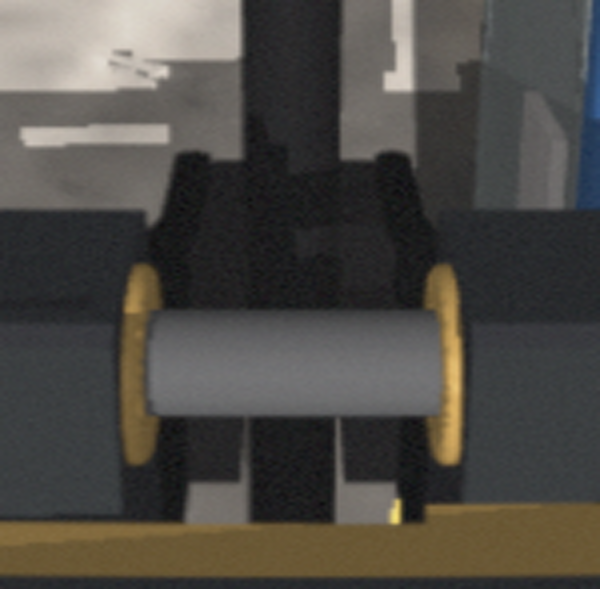

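```bash
sed -i 's/zl=o\["tool_pos"\]\[2\]\*1000+8/zl=o["tool_pos"][2]*1000+44/' st.py; python3 - <<'E'
import numpy as np
h=lambda t:np.array([80-190*np.cos(t)+4*np.sin(t),80+190*np.sin(t)+4*np.cos(t)])
a=np.radians(-2.1)
for t0 in(0,.7,1.4):
  print(t0)
  for t in np.arange(t0,min(t0+.75,1.96),.07):
    d=h(t)-h(t0);print(round(t,2),np.round([d[0]*np.cos(a),d[0]*np.sin(a),d[1]],1))
E
```

```text
0
0.0 [ 0. -0.  0.]
0.07 [ 0.7 -0.  13.3]
0.14 [ 2.4 -0.1 26.5]
0.21 [ 5.  -0.2 39.5]
0.28 [ 8.5 -0.3 52.4]
0.35 [12.9 -0.5 64.9]
0.42 [18.1 -0.7 77.1]
0.49 [24.2 -0.9 88.9]
0.56 [ 31.1  -1.1 100.3]
0.63 [ 38.8  -1.4 111.2]
0.7 [ 47.2  -1.7 121.5]
0.7
0.7 [ 0. -0.  0.]
0.77 [ 9.1 -0.3  9.7]
0.84 [18.9 -0.7 18.7]
0.91 [29.3 -1.1 27. ]
0.98 [40.2 -1.5 34.6]
1.05 [51.6 -1.9 41.3]
1.12 [63.5 -2.3 47.3]
1.19 [75.8 -2.8 52.4]
1.26 [88.4 -3.2 56.7]
1.33 [101.2  -3.7  60. ]
1.4 [114.3  -4.2  62.5]
1.4
1.4 [ 0. -0.  0.]
1.47 [13.2 -0.5  1.5]
1.54 [26.5 -1.   2.1]
1.61 [39.8 -1.5  1.8]
1.68 [53.  -1.9  0.5]
1.75 [66.1 -2.4 -1.7]
1.82 [79.  -2.9 -4.8]
1.89 [91.7 -3.4 -8.8]
```

Emit:
{"name": "servo_tool", "arguments": {"rows": [0.1,0,5,0,0.97,0.9,0,13,0,0.97,2.6,0,27,0,0.97,2.6,0,28,0,0.97]}}

```text
time_s: 7.07
tool_pos: [0.4188, 0.1062, 0.0699]
tool_rot: [-75.5, 90.0, -77.5]
force: [-0.4, 0.6, -2.8]
grip_width: 0.0094
```

```bash
python3 st.py; python3 - <<'E'
from h import *
p=read_camera("scene");f=p["frame"];cv2.imwrite("pics/l2.png",cv2.resize(f[190:330,230:410],None,fx=4,fy=4,interpolation=cv2.INTER_CUBIC))
E
```

```text
7.0667 pos [418.8 106.2  69.9] [-75.5  90.  -77.5] q [ 32.7  -0.5 -49.6 119.9  -0.4  60.4 -18.7] w 9.4 F [-0.4  0.6 -2.8] M [0.02 0.23 0.02]
chest-local grasp point [-107.    -3.2  113.9]
lid ang if holding 0.158 r 190.0
stay ang if holding 0.29 r 153.4
```

View pics/l2.png

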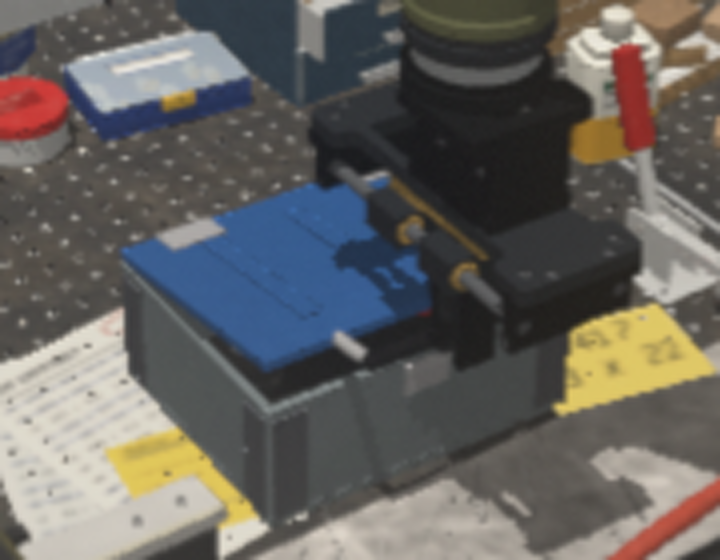

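Emit:
{"name": "servo_tool", "arguments": {"rows": [2.3,0,11.5,0,0.97,5.8,-0.2,24.4,0,0.97,10.2,-0.4,37,0,0.97,15.5,-0.6,49,0,0.97,21.6,-0.8,61,0,0.97,28.5,-1,72.3,0,0.97,36.2,-1.3,83.2,0,0.97,44.6,-1.6,93.5,0,0.97,53.7,-1.9,103.2,0,0.97,63.5,-2.3,112.2,0,0.97]}}

```text
time_s: 7.95
tool_pos: [0.4778, 0.1041, 0.1803]
tool_rot: [-167.2, 89.4, -169.2]
force: [-14.1, -0.4, 10.4]
grip_width: 0.0094
```

```bash
python3 st.py
```

```text
7.95 pos [477.8 104.1 180.3] [-167.2   89.4 -169.2] q [ 33.    2.  -48.8 104.8   1.5  74.5 -18.2] w 9.4 F [-14.1  -0.4  10.4] M [-0.08  2.99 -0.02]
chest-local grasp point [-47.9  -3.1 224.3]
lid ang if holding 0.825 r 192.9
stay ang if holding 1.053 r 177.6
```

Emit:
{"name": "servo_tool", "arguments": {"rows": [-1.2,0,1.2,0,0.97,-2.3,0,2.4,0,0.97,-2.3,0,2.4,0,0.97,-2.3,0,2.4,0,0.97]}}

```text
time_s: 8.28
tool_pos: [0.4797, 0.1042, 0.1819]
tool_rot: [67.6, 90.0, 65.6]
force: [2.6, 0.4, -5.8]
grip_width: 0.009
```

```bash
python3 st.py;python3 - <<'E'
from h import *
p=read_camera("scene");f=p["frame"];cv2.imwrite("pics/l3.png",cv2.resize(f[160:330,230:410],None,fx=4,fy=3.5,interpolation=cv2.INTER_CUBIC))
E
```

```text
8.2833 pos [479.7 104.2 181.9] [67.6 90.  65.6] q [ 33.2   1.6 -48.7 104.9   1.2  74.  -17.8] w 9.0 F [ 2.6  0.4 -5.8] M [ 0.18 -0.52  0.01]
chest-local grasp point [-46.   -3.  225.9]
lid ang if holding 0.837 r 192.8
stay ang if holding 1.067 r 178.1
```

View pics/l3.png

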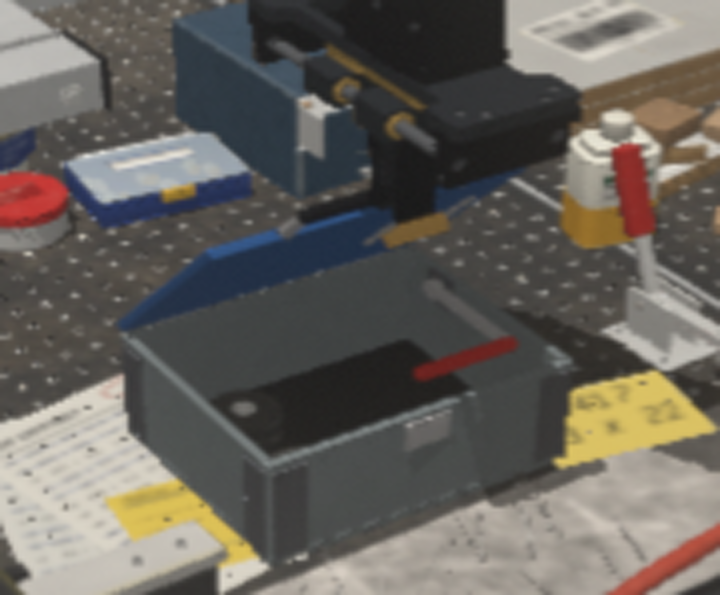

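```bash
sed -i 's/\*1000+44/*1000+40.3/' st.py; python3 st.py; cat > arc.py <<'E'
import numpy as np,sys
h=lambda t:np.array([80-190*np.cos(t)+4*np.sin(t),80+190*np.sin(t)+4*np.cos(t)])
a=np.radians(-2.1);t0=float(sys.argv[1]);s=float(sys.argv[2]);n=int(sys.argv[3])
for t in t0+s*np.arange(1,n+1):
    d=h(t)-h(t0);print(round(t,3),np.round([d[0]*np.cos(a),d[0]*np.sin(a),d[1]],1))
E
python3 arc.py .825 .065 10
```

```text
8.3333 pos [479.7 104.1 182. ] [67.9 90.  65.9] q [ 33.2   1.6 -48.7 104.9   1.2  74.  -17.8] w 9.2 F [ 3.2  0.7 -6.8] M [ 0.2  -0.58 -0.  ]
chest-local grasp point [-46.   -3.  222.3]
lid ang if holding 0.825 r 190.0
stay ang if holding 1.057 r 174.9
0.89 [ 9.5 -0.3  7.9]
0.955 [19.5 -0.7 15.1]
1.02 [29.9 -1.1 21.7]
1.085 [40.8 -1.5 27.6]
1.15 [52.  -1.9 32.8]
1.215 [63.5 -2.3 37.2]
1.28 [75.3 -2.8 40.9]
1.345 [87.3 -3.2 43.8]
1.41 [99.4 -3.6 45.9]
1.475 [111.7  -4.1  47.2]
```

Emit:
{"name": "servo_tool", "arguments": {"rows": [9.5,-0.3,7.9,0,0.97,19.5,-0.7,15.1,0,0.97,29.9,-1.1,21.7,0,0.97,40.8,-1.5,27.6,0,0.97,52,-1.9,32.8,0,0.97]}}

```text
time_s: 8.75
tool_pos: [0.5312, 0.1023, 0.216]
tool_rot: [-165.6, 89.9, -167.6]
force: [-3.1, 1.4, 1.7]
grip_width: 0.0092
```

```bash
python3 st.py
```

```text
8.75 pos [531.2 102.3 216. ] [-165.6   89.9 -167.6] q [ 30.9   8.7 -48.8  95.7   6.6  78.8 -20.8] w 9.2 F [-3.1  1.4  1.7] M [0.09 0.66 0.01]
chest-local grasp point [  5.5  -3.  256.3]
lid ang if holding 1.15 r 191.4
stay ang if holding 1.388 r 189.5
```

```bash
python3 arc.py 1.15 .065 12
```

```text
1.215 [11.5 -0.4  4.4]
1.28 [23.3 -0.9  8.1]
1.345 [35.3 -1.3 11. ]
1.41 [47.5 -1.7 13.1]
1.475 [59.7 -2.2 14.5]
1.54 [72.1 -2.6 15. ]
1.605 [84.4 -3.1 14.7]
1.67 [96.7 -3.5 13.6]
1.735 [108.9  -4.   11.7]
1.8 [120.9  -4.4   9.1]
1.865 [132.8  -4.9   5.6]
1.93 [144.4  -5.3   1.4]
```

Emit:
{"name": "servo_tool", "arguments": {"rows": [11.5,-0.4,5,0,0.97,23.3,-0.9,9,0,0.97,35.3,-1.3,12,0,0.97,47.4,-1.7,14,0,0.97,59.7,-2.2,15.4,0,0.97]}}

```text
time_s: 9.17
tool_pos: [0.5918, 0.1001, 0.2317]
tool_rot: [-152.9, 90.0, -154.9]
force: [-1.4, -0.2, 1.4]
grip_width: 0.0092
```

```bash
python3 st.py
```

```text
9.1667 pos [591.8 100.1 231.7] [-152.9   90.  -154.9] q [ 26.7  17.  -47.7  86.3  12.6  82.3 -23.4] w 9.2 F [-1.4 -0.2  1.4] M [0.12 0.33 0.04]
chest-local grasp point [ 66.1  -3.  272. ]
lid ang if holding 1.478 r 192.5
stay ang if holding 1.699 r 203.7
```

Emit:
{"name": "servo_tool", "arguments": {"rows": [12.4,-0.4,0.5,0,0.97,24.7,-0.9,0.2,0,0.97,37,-1.3,-0.9,0,0.97,49.2,-1.8,-2.8,0,0.97,61.2,-2.2,-5.4,0,0.97,68,-2.5,-7.2,0,0.97,74,-2.7,-9,0,0.97,80,-2.9,-11.2,0,0.97,82,-3,-12.1,0,0.97]}}

```text
time_s: 9.92
tool_pos: [0.6743, 0.0968, 0.2186]
tool_rot: [23.2, 90.0, 21.2]
force: [1.0, -0.3, 0.2]
grip_width: 0.0093
```

```bash
python3 st.py
```

```text
9.9167 pos [674.3  96.8 218.6] [23.2 90.  21.2] q [ 20.5  27.9 -45.   75.1  19.4  84.7 -24.8] w 9.3 F [ 1.  -0.3  0.2] M [ 0.01 -0.01  0.07]
chest-local grasp point [148.7  -3.2 258.9]
lid ang if holding 1.916 r 191.7
stay ang if holding 2.093 r 218.0
```

Emit:
{"name": "servo_tool", "arguments": {"rows": [2,-0.1,-0.8,0,0.97,4,-0.2,-1.8,0,0.97,5,-0.2,-2.2,0,0.97,5,-0.2,-2.2,0,0.7,5,-0.2,-2.2,0,0.7,5,-0.2,-2.2,0,0.7,5,-0.2,-2.2,0,0.7]}}

```text
time_s: 10.5
tool_pos: [0.6784, 0.0967, 0.2169]
tool_rot: [-57.7, 90.0, -59.7]
force: [0.3, 0.2, 0.3]
grip_width: 0.024
```

```bash
python3 st.py; python3 - <<'E'
from h import *
p=read_camera("scene");f=p["frame"];cv2.imwrite("pics/o1.png",cv2.resize(f[160:330,230:410],None,fx=4,fy=3.5,interpolation=cv2.INTER_CUBIC))
E
```

```text
10.5 pos [678.4  96.7 216.9] [-57.7  90.  -59.7] q [ 20.2  28.4 -44.8  74.5  19.7  84.8 -24.8] w 24.0 F [0.3 0.2 0.3] M [-0.06 -0.14  0.01]
chest-local grasp point [152.8  -3.2 257.2]
lid ang if holding 1.94 r 191.5
stay ang if holding 2.113 r 218.5
```

View pics/o1.png

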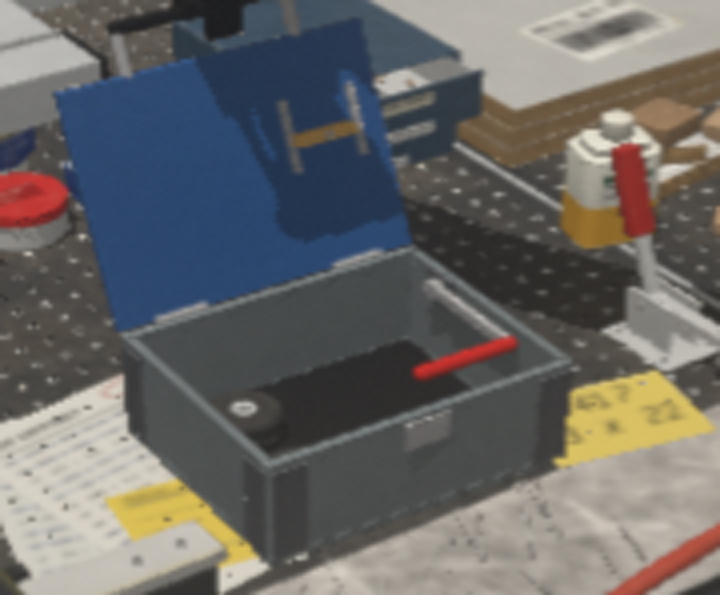

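Emit:
{"name": "servo_tool", "arguments": {"rows": [0,0,30,0,0.7,0,0,65,0,0.7,-10,0,90,0,0.7,-50,-5,90,0,0.7,-90,-15,90,0,0.7,-130,-25,80,0,0.7,-160,-35,60,0,0.7,-190,-44,50,0,0.7,-190,-44,40,0,0.7,-190,-44,40,0,0.7]}}

```text
time_s: 11.38
tool_pos: [0.4867, 0.0516, 0.2556]
tool_rot: [-100.6, 89.8, -102.7]
force: [1.6, 0.7, 0.6]
grip_width: 0.0258
```

```bash
python3 st.py; cat > bar.py <<'E'
from h import *
C=np.array([525.8,105.5]);a=np.radians(-2.1);cx=np.array([np.cos(a),np.sin(a)]);cy=np.array([-np.sin(a),np.cos(a)])
import sys
tag=sys.argv[1]
for n in("scene","side","wrist"):
    o=get_obs();p=read_camera(n);T=wristT(o,p) if n=="wrist" else None
    cv2.imwrite(f"pics/{tag}_{n}.png",p["frame"])
    v,u=np.mgrid[:480,:640];v=v.ravel();u=u.ravel();z=p["range_z"][v,u];k=(z>0)
    w=world(p,u[k],v[k],z[k],T)*1000;f=p["frame"][v,u][k].astype(int)
    l=np.c_[(w[:,:2]-C)@cx,(w[:,:2]-C)@cy,w[:,2]]
    inb=(abs(l[:,0])<110)&(abs(l[:,1])<95)&(l[:,2]>50)&(l[:,2]<230)
    red=inb&(f[:,2]>90)&(f[:,2]>2.2*f[:,1])&(f[:,2]>2.2*f[:,0])
    if red.sum()>5:print(n,"red bar local",red.sum(),np.median(l[red],0).round(1),np.percentile(l[red],[3,97],axis=0).round(1).tolist(),"world med",np.median(w[red],0).round(1))
    br=inb&(f[:,2]>120)&(f[:,1]>.6*f[:,2])&(f[:,0]<.55*f[:,2])
    lb=(abs(l[:,0])<200)&(abs(l[:,1])<95)&(l[:,2]>100)&(l[:,2]<260)&(f[:,2]>110)&(f[:,1]>.5*f[:,2])&(f[:,0]<.5*f[:,2])
    if lb.sum()>5:
        q=l[lb];r=np.hypot(q[:,0]-80,q[:,2]-80);print(n,"brass",lb.sum(),np.median(q,0).round(1),"r",np.percentile(r,[3,50,97]).round(1))
E
python3 bar.py b1
```

```text
11.3833 pos [486.7  51.6 255.6] [-100.6   89.8 -102.7] q [ 39.2  -1.3 -47.1  98.5  -0.8  82.5  -9.9] w 25.8 F [1.6 0.7 0.6] M [-0.01 -0.11 -0.01]
chest-local grasp point [-37.1 -55.3 295.9]
lid ang if holding 1.053 r 245.6
stay ang if holding 1.242 r 238.7
scene red bar local 102 [-36.3 -53.6  75.3] [[-40.4, -86.7, 70.3], [-29.8, -26.1, 79.2]] world med [487.4  53.2  75.3]
scene brass 41 [104.3 -50.4 172.9] r [92.8 96.9 99.8]
side red bar local 40 [-36.6 -57.5  76.2] [[-39.7, -81.0, 72.4], [-31.7, -30.5, 78.7]] world med [487.5  49.3  76.2]
side brass 39 [105.5 -66.3 172.3] r [91.2 96.1 98.7]
wrist red bar local 612 [-35.  -53.7  75. ] [[-39.9, -87.6, 71.6], [-30.9, -25.7, 76.8]] world med [488.6  53.2  75. ]
wrist brass 773 [106.2 -52.5 172.1] r [91.  96.7 97.9]
```

View pics/b1_wrist.png

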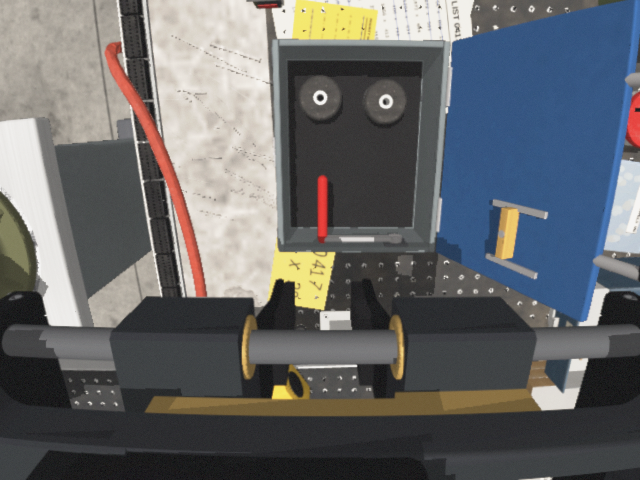

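Emit:
{"name": "servo_tool", "arguments": {"rows": [2,1.5,-35,0,0.7,2,1.5,-70,0,0.7,2,1.5,-105,0,0.7,2,1.5,-140,0,0.7,2,1.5,-165,0,0.7,2,1.5,-175,0,0.7,2,1.5,-175,0,0.7]}}

```text
time_s: 12.12
tool_pos: [0.4897, 0.0553, 0.0797]
tool_rot: [149.9, 89.7, 148.0]
force: [-0.8, 0.2, 0.2]
grip_width: 0.0264
```

```bash
python3 st.py; python3 bar.py b2;  python3 - <<'E'
import cv2
f=cv2.imread("pics/b2_wrist.png");cv2.imwrite("pics/z6.png",cv2.resize(f[230:420,250:400],None,fx=4,fy=3.1,interpolation=cv2.INTER_CUBIC))
E
```

```text
12.1167 pos [489.7  55.3  79.7] [149.9  89.7 148. ] q [ 36.    9.  -48.2 111.6   7.3  62.7 -17.2] w 26.4 F [-0.8  0.2  0.2] M [-0.03 -0.09  0.  ]
chest-local grasp point [-34.2 -51.5 120. ]
lid ang if holding 0.316 r 121.0
stay ang if holding 0.593 r 89.5
scene red bar local 95 [-36.3 -52.3  75.2] [[-40.5, -85.8, 70.4], [-31.9, -26.5, 79.8]] world med [487.5  54.6  75.2]
scene brass 19 [103.4 -36.  175.5] r [ 92.2  98.2 220.4]
side red bar local 38 [-36.6 -56.3  76. ] [[-39.7, -78.8, 72.3], [-31.8, -26.6, 77.8]] world med [487.2  50.6  76. ]
side brass 124 [-22.2 -74.3 204.8] r [ 91.9 163.4 198.8]
wrist red bar local 1809 [-35. -52.  75.] [[-39.4, -84.6, 71.9], [-30.5, -25.2, 76.7]] world med [489.   54.8  75. ]
wrist brass 4067 [-25.9 -28.2 206.4] r [144.  164.9 192.6]
```

View pics/b2_wrist.png

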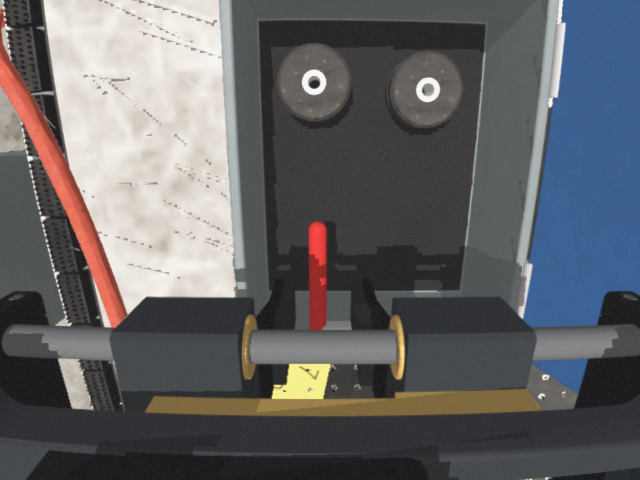

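Emit:
{"name": "servo_tool", "arguments": {"rows": [-0.5,-1,-15,0,0.7,-0.5,-1,-30,0,0.7,-0.5,-1,-42,0,0.7,-0.5,-1,-50,0,0.7,-0.5,-1,-50,0,0.7,-0.5,-1,-50,0,0.97,-0.5,-1,-50,0,0.97,-0.5,-1,-50,0,0.97,-0.5,-1,-50,0,0.97,-0.5,-1,-50,0,0.97], "force": 10}}

```text
time_s: 13.1
tool_pos: [0.4892, 0.0535, 0.0321]
tool_rot: [-163.8, 89.9, -165.8]
force: [-5.2, 0.4, 5.0]
grip_width: 0.0096
```

```bash
python3 st.py; python3 - <<'E'
import numpy as np
h=lambda t:np.array([40-75*np.cos(t),70+75*np.sin(t)])
a=np.radians(-2.1)
for t in np.arange(.1,1.81,.1):
    d=h(t)-h(0);print(round(t,2),np.round([d[0]*np.cos(a),d[0]*np.sin(a),d[1]],1))
E
```

```text
13.1 pos [489.2  53.5  32.1] [-163.8   89.9 -165.8] q [ 34.3  13.  -47.3 114.4  11.3  57.3 -20.4] w 9.6 F [-5.2  0.4  5. ] M [ 0.13  0.96 -0.06]
chest-local grasp point [-34.7 -53.3  72.4]
lid ang if holding -0.088 r 114.9
stay ang if holding 0.031 r 74.7
0.1 [ 0.4 -0.   7.5]
0.2 [ 1.5 -0.1 14.9]
0.3 [ 3.3 -0.1 22.2]
0.4 [ 5.9 -0.2 29.2]
0.5 [ 9.2 -0.3 36. ]
0.6 [13.1 -0.5 42.3]
0.7 [17.6 -0.6 48.3]
0.8 [22.7 -0.8 53.8]
0.9 [28.4 -1.  58.7]
1.0 [34.5 -1.3 63.1]
1.1 [41.  -1.5 66.8]
1.2 [47.8 -1.8 69.9]
1.3 [54.9 -2.  72.3]
1.4 [62.2 -2.3 73.9]
1.5 [69.6 -2.6 74.8]
1.6 [77.1 -2.8 75. ]
1.7 [84.6 -3.1 74.4]
1.8 [92.  -3.4 73. ]
```

Emit:
{"name": "servo_tool", "arguments": {"rows": [0.2,0,5,0,0.97,1,0,12,0,0.97,2.4,0,18.5,0,0.97,4.6,-0.2,26,0,0.97,7.5,-0.2,32.5,0,0.97,11,-0.4,39,0,0.97,15.4,-0.5,45.3,0,0.97,20.2,-0.7,51,0,0.97,25.5,-0.9,56.3,0,0.97]}}

```text
time_s: 13.85
tool_pos: [0.5111, 0.053, 0.0888]
tool_rot: [-171.4, 89.4, -173.4]
force: [-16.7, 1.1, 13.7]
grip_width: 0.0095
```

```bash
python3 st.py
```

```text
13.85 pos [511.1  53.   88.8] [-171.4   89.4 -173.4] q [ 34.8  11.8 -47.7 108.1   9.6  64.8 -18.5] w 9.5 F [-16.7   1.1  13.7] M [ 0.22  3.75 -0.02]
chest-local grasp point [-12.7 -53.  129.1]
lid ang if holding 0.466 r 104.9
stay ang if holding 0.842 r 79.2
```

Emit:
{"name": "servo_tool", "arguments": {"rows": [-1.5,0,1.5,0,0.97,-2.8,0,2.8,0,0.97,-2.8,0,2.8,0,0.97,-2.8,0,2.8,0,0.97]}}

```text
time_s: 14.18
tool_pos: [0.5135, 0.0526, 0.0917]
tool_rot: [6.0, 89.9, 4.0]
force: [-2.0, 0.8, 3.2]
grip_width: 0.0094
```

```bash
python3 st.py;python3 bar.py b3
```

```text
14.1833 pos [513.5  52.6  91.7] [ 6.  89.9  4. ] q [ 35.1  11.3 -47.8 108.2   9.2  64.4 -18.1] w 9.4 F [-2.   0.8  3.2] M [ 0.25  0.58 -0.03]
chest-local grasp point [-10.4 -53.3 132. ]
lid ang if holding 0.501 r 104.2
stay ang if holding 0.888 r 79.8
scene red bar local 38 [-11.6 -34.  130.4] [[-16.1, -78.2, 72.7], [64.7, -24.5, 134.6]] world med [512.8  72.  130.4]
side red bar local 46 [-11.6 -76.  131. ] [[-16.1, -92.8, 123.9], [-7.8, -34.6, 133.3]] world med [511.4  30.  131. ]
side brass 126 [  5.2 -75.5 214.6] r [ 91.8 154.1 183.4]
wrist red bar local 2199 [-11.1 -44.6 130. ] [[-15.5, -88.1, 126.8], [-6.4, -24.4, 131.5]] world med [513.   61.3 130. ]
wrist brass 4108 [-10.4 -29.9 214.9] r [144.6 161.1 188.8]
```

View pics/b3_wrist.png

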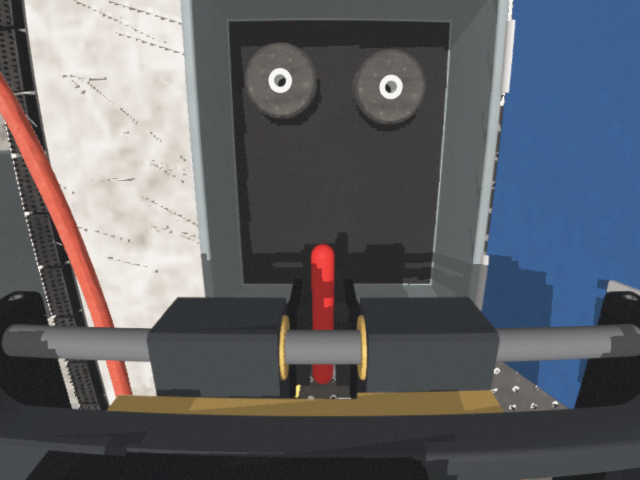

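View pics/b3_side.png

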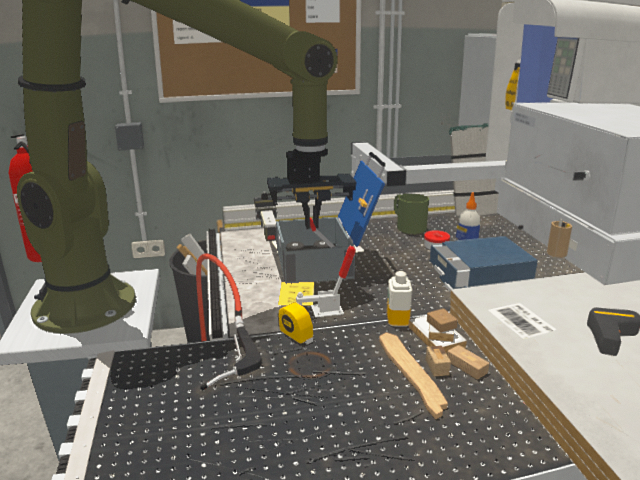

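Emit:
{"name": "servo_tool", "arguments": {"rows": [3.5,-0.1,3.2,0,0.97,7,-0.3,6.2,0,0.97,13.3,-0.5,10.5,0,0.97,20,-0.7,14.1,0,0.97,27,-1,16.8,0,0.97,27,-1,16.8,0,0.97]}}

```text
time_s: 14.83
tool_pos: [0.5425, 0.0514, 0.1086]
tool_rot: [19.2, 89.8, 17.2]
force: [-2.2, 0.9, 4.1]
grip_width: 0.0093
```

```bash
sed -i 's/\*1000+40.3/*1000+34/' st.py; python3 st.py;python3 bar.py b4; python3 - <<'E'
import cv2
f=cv2.imread("pics/b4_side.png");cv2.imwrite("pics/z7.png",cv2.resize(f[140:300,250:400],None,fx=5,fy=3.7,interpolation=cv2.INTER_CUBIC))
E
```

```text
14.8333 pos [542.5  51.4 108.6] [19.2 89.8 17.2] q [ 33.8  14.1 -47.2 103.5  11.2  67.  -19. ] w 9.3 F [-2.2  0.9  4.1] M [ 0.13  0.36 -0.03]
chest-local grasp point [ 18.7 -53.5 142.6]
lid ang if holding 0.774 r 87.6
stay ang if holding 1.285 r 75.7
scene red bar local 32 [ 16.2 -32.4 147.6] [[11.6, -43.4, 143.5], [20.7, -25.0, 150.7]] world med [540.7  72.6 147.6]
scene brass 13 [103.2 -38.4 175.2] r [ 95.2  98.2 178.9]
side red bar local 40 [ 16.1 -77.1 147.3] [[12.6, -93.6, 141.7], [20.9, -46.8, 153.9]] world med [539.5  27.8 147.3]
side brass 118 [ 28.9 -76.7 232. ] r [ 92.4 161.1 179.6]
wrist red bar local 2178 [ 16.8 -44.6 146.4] [[12.5, -88.0, 143.2], [21.5, -24.3, 147.9]] world med [541.   60.2 146.4]
wrist brass 5801 [ 32.1 -30.4 230. ] r [ 91.7 157.1 183.4]
```

View pics/z7.png

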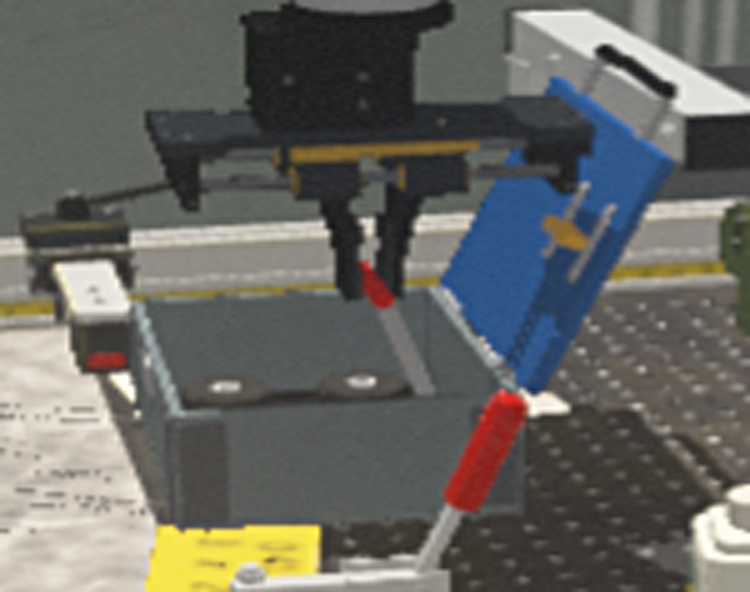

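Emit:
{"name": "servo_tool", "arguments": {"rows": [0,0,0,0,0.7,0,0,0,0,0.7,0,0,0,0,0.7,-0.5,0,15,0,0.7,-1,0,40,0,0.7,-15,0,55,7,0.7,-30,1,55,14,0.9,-40,1.5,55,21,1,-40,1.5,55,28,1,-40,1.5,55,35,1]}}

```text
time_s: 15.82
tool_pos: [0.4991, 0.0522, 0.1624]
tool_rot: [-111.3, 89.9, -77.9]
force: [-0.1, -0.3, 1.0]
grip_width: 0.007
```

Emit:
{"name": "servo_tool", "arguments": {"rows": [0,0,0,7,1,0,0,0,14,1,0,0,0,21,1,0,0,0,28,1,0,0,0,35,1,0,0,0,42,1,0,0,0,49,1,0,0,0,55,1,0,0,0,55,1]}}

```text
time_s: 16.57
tool_pos: [0.4995, 0.0524, 0.1622]
tool_rot: [153.1, 90.0, -118.7]
force: [-0.4, 0.0, -0.1]
grip_width: 0.0005
```

```bash
python3 st.py;python3 bar.py b5
```

```text
16.5667 pos [499.5  52.4 162.2] [ 153.1   90.  -118.7] q [ 43.9   5.4 -55.  104.9   4.7  72.   75.7] w 0.5 F [-0.4  0.  -0.1] M [ 0.08 -0.13 -0.03]
chest-local grasp point [-24.3 -54.  196.2]
lid ang if holding 0.818 r 156.2
stay ang if holding 1.099 r 141.6
scene red bar local 83 [ 14.1 -58.5 146.6] [[10.7, -87.0, 141.7], [19.0, -26.7, 149.3]] world med [537.9  46.6 146.6]
scene brass 21 [104.7 -40.3 172.3] r [92.7 95.6 99.6]
side red bar local 41 [ 14.3 -71.3 146.7] [[11.5, -91.8, 141.0], [18.5, -34.3, 148.4]] world med [537.4  33.7 146.7]
side brass 43 [106.  -68.2 172.2] r [90.5 96.  98.8]
```

View pics/b5_wrist.png

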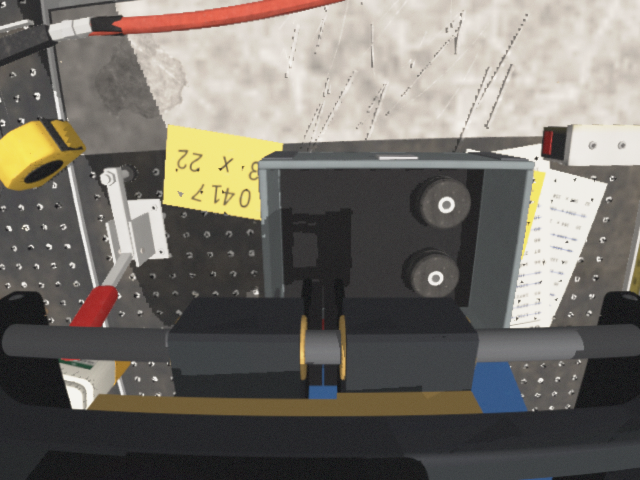

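Emit:
{"name": "servo_tool", "arguments": {"rows": [0,0,-30,0,1,0,0,-57,0,1,5,0,-57,0,1,12,-0.4,-57,0,1,20,-0.7,-56,0,1,28,-1,-56,0,1,36,-1.3,-56,0,1,44,-1.6,-56,0,1,52,-1.9,-56,0,1,58,-2.1,-56,0,1]}}

```text
time_s: 17.55
tool_pos: [0.5591, 0.0508, 0.1068]
tool_rot: [-51.9, 89.9, 36.1]
force: [-0.8, 0.2, -0.8]
grip_width: 0.0005
```

```bash
python3 st.py;python3 bar.py b6
```

```text
17.55 pos [559.1  50.8 106.8] [-51.9  89.9  36.1] q [ 37.   18.3 -52.4 101.1  15.5  68.2  68.1] w 0.5 F [-0.8  0.2 -0.8] M [ 0.03 -0.07 -0.03]
chest-local grasp point [ 35.3 -53.5 140.8]
lid ang if holding 0.916 r 75.5
stay ang if holding 1.504 r 71.0
scene red bar local 33 [ 49.  -34.2 149.4] [[44.7, -88.3, 145.3], [54.4, -23.4, 152.5]] world med [573.3  69.4 149.4]
scene brass 7 [ 52.8 -19.  234.7] r [155.1 158.8 161. ]
side red bar local 33 [ 49.9 -82.6 149.5] [[47.1, -93.3, 143.6], [53.1, -53.0, 152.3]] world med [572.5  21.1 149.5]
side brass 47 [104.6 -70.2 172.9] r [ 91.3  97.  162.6]
wrist brass 3079 [ 11.  -52.4 230.4] r [160.4 165.4 168. ]
```

Emit:
{"name": "servo_tool", "arguments": {"rows": [2,-0.1,0,0,1,4,-0.1,0,0,1,6,-0.2,0,0,1,7.5,-0.3,0,0,1,9,-0.3,0,0,1,9,-0.3,0,0,1]}}

```text
time_s: 18.2
tool_pos: [0.5655, 0.0505, 0.1064]
tool_rot: [99.1, 89.8, -172.8]
force: [-4.8, -0.3, 2.2]
grip_width: 0.0004
```

```bash
python3 st.py;python3 bar.py b7; python3 - <<'E'
import cv2
f=cv2.imread("pics/b7_side.png");cv2.imwrite("pics/z8.png",cv2.resize(f[140:300,250:400],None,fx=5,fy=3.7,interpolation=cv2.INTER_CUBIC))
E
```

```text
18.2 pos [565.5  50.5 106.4] [  99.1   89.8 -172.8] q [ 36.3  19.4 -52.  100.1  16.3  68.7  67.8] w 0.4 F [-4.8 -0.3  2.2] M [ 0.04  0.82 -0.01]
chest-local grasp point [ 41.7 -53.5 140.4]
lid ang if holding 0.984 r 71.5
stay ang if holding 1.594 r 70.4
scene red bar local 33 [ 54.4 -35.3 148.3] [[52.0, -86.4, 144.6], [60.4, -23.4, 151.6]] world med [578.6  68.1 148.3]
scene brass 18 [ 60.7 -19.2 232.2] r [ 95.2 154.  160.2]
side red bar local 32 [ 55.5 -82.  148.2] [[52.5, -94.6, 143.2], [59.2, -48.4, 150.4]] world med [578.7  21.6 148.2]
side brass 47 [104.9 -69.6 172.9] r [ 91.3  97.3 158.2]
wrist brass 3135 [ 18.1 -50.8 230.1] r [157.2 162.3 165.1]
```

View pics/z8.png

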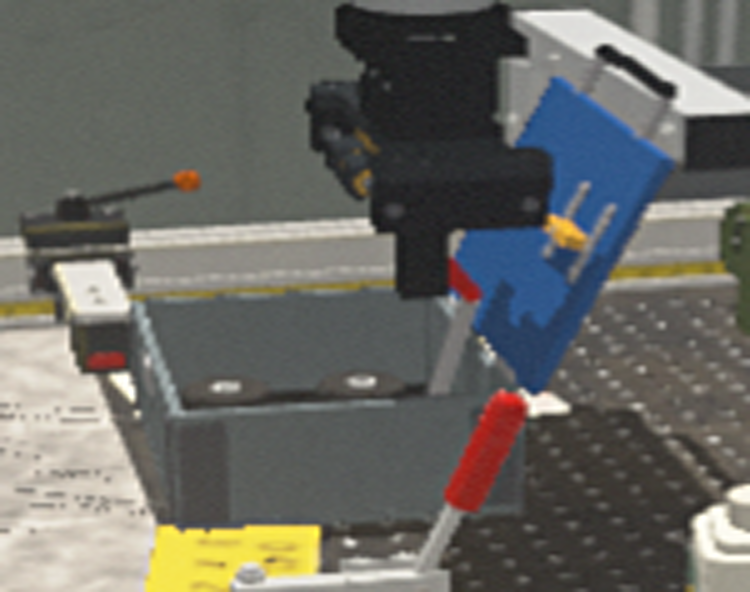

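Emit:
{"name": "servo_tool", "arguments": {"rows": [-12,0.3,0,0,1,-25,1,5,0,1,-30,1,40,0,1,-30,1,80,-7,1,-30,5,120,-14,1,-30,10,160,-21,0.8,-30,20,200,-28,0.65,-30,30,205,-35,0.65,-30,40,205,-42,0.65,-30,46,205,-49,0.65]}}

```text
time_s: 19.18
tool_pos: [0.5381, 0.098, 0.3133]
tool_rot: [-33.4, 89.7, 5.3]
force: [-0.1, -0.1, 0.1]
grip_width: 0.0251
```

Emit:
{"name": "servo_tool", "arguments": {"rows": [0,0,0,-7,0.65,20,0,0,-14,0.65,55,0,0,-21,0.65,95,0,0,-28,0.65,125,0,0,-35,0.65,143,0,0,-41,0.65,143,0,0,-41,0.65,143,0,0,-41,0.65]}}

```text
time_s: 19.85
tool_pos: [0.6806, 0.0968, 0.3105]
tool_rot: [114.7, 89.9, 112.8]
force: [-1.3, 0.6, 0.0]
grip_width: 0.0304
```

```bash
python3 st.py;python3 bar.py c1; python3 - <<'E'
from h import *
o=get_obs();p=read_camera("wrist");T=wristT(o,p)
v,u=np.mgrid[:480,:640];v=v.ravel();u=u.ravel();z=p["range_z"][v,u];k=(z>0)
w=world(p,u[k],v[k],z[k],T);f=p["frame"][v,u][k].astype(int)
h=(w[:,0]<.72)&(w[:,0]>.63)&(w[:,2]>.24)&(w[:,2]<.28)&(f.max(1)<60)&(abs(w[:,1]-.1)<.07)
if h.any():print("handle",h.sum(),np.median(w[h],0),np.percentile(w[h],[2,98],axis=0).round(4),cv2.minAreaRect((w[h][:,:2]*1000).astype(np.float32)))
E
```

```text
19.85 pos [680.6  96.8 310.5] [114.7  89.9 112.8] q [ 17.7  27.5 -44.2  64.5  18.7  94.8 -23.3] w 30.4 F [-1.3  0.6  0. ] M [ 0.01 -0.02  0.03]
chest-local grasp point [155.   -3.  344.5]
lid ang if holding 1.826 r 274.9
stay ang if holding 1.967 r 297.6
scene red bar local 90 [ 55.  -56.4 148.4] [[50.8, -87.3, 144.1], [61.4, -26.7, 151.4]] world med [578.6  47.1 148.4]
scene brass 17 [105.1 -47.7 173.4] r [93.9 96.9 98.5]
side red bar local 49 [ 55.2 -68.5 148.1] [[52.8, -93.2, 143.2], [59.6, -33.0, 150.5]] world med [578.1  35.1 148.1]
side brass 34 [104.9 -68.8 171.7] r [90.7 95.7 98.6]
wrist red bar local 605 [ 58.3 -55.  148.1] [[53.3, -88.7, 145.0], [62.0, -25.0, 149.7]] world med [582.   48.6 148.1]
wrist brass 349 [109.1 -48.  172.2] r [95.1 96.7 98.3]
handle 2478 [0.67986605 0.10653322 0.26002517] [[0.6742 0.0456 0.2564]
 [0.6857 0.1568 0.2619]] ((679.7191772460938, 100.38174438476562), (118.47444152832031, 10.01042652130127), 87.94293975830078)
```

View pics/c1_wrist.png

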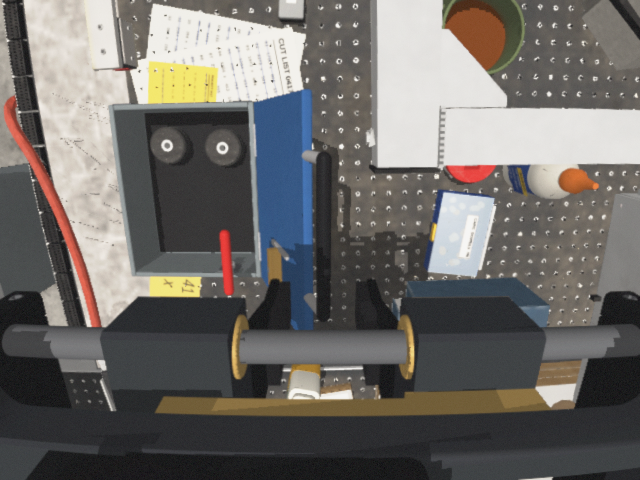

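Emit:
{"name": "servo_tool", "arguments": {"rows": [-1,0,-30,0,0.65,-1,0,-60,0,0.65,-1,0,-80,0,0.65,-1,0,-92,0,0.65,-1,0,-98,0,0.65,-1,0,-98,0,0.97,-1,0,-98,0,0.97,-1,0,-98,0,0.97,-1,0,-98,0,0.97,-1,0,-98,0,0.97], "force": 20}}

```text
time_s: 20.88
tool_pos: [0.6799, 0.0968, 0.2151]
tool_rot: [11.1, 89.8, 9.1]
force: [2.0, 0.2, 1.3]
grip_width: 0.0093
```

```bash
sed -i 's/\*1000+34/*1000+43/' st.py; python3 st.py; python3 arc.py 1.945 -.065 10
```

```text
20.8833 pos [679.9  96.8 215.1] [11.1 89.8  9.1] q [ 19.7  28.2 -43.9  74.7  19.3  84.3 -24.5] w 9.3 F [2.  0.2 1.3] M [-0.02 -0.49 -0.04]
chest-local grasp point [154.3  -3.  258.1]
lid ang if holding 1.945 r 193.0
stay ang if holding 2.117 r 220.1
1.88 [-11.5   0.4   4.4]
1.815 [-23.3   0.9   8. ]
1.75 [-35.3   1.3  10.9]
1.685 [-47.5   1.7  12.9]
1.62 [-59.8   2.2  14.2]
1.555 [-72.1   2.6  14.6]
1.49 [-84.5   3.1  14.3]
1.425 [-96.8   3.5  13.2]
1.36 [-108.9    4.    11.2]
1.295 [-121.     4.4    8.5]
```

Emit:
{"name": "servo_tool", "arguments": {"rows": [-5.5,0.2,2.2,0,0.97,-11.5,0.4,4.4,0,0.97,-23.3,0.9,8,0,0.97,-35.3,1.3,10.9,0,0.97,-47.5,1.7,12.9,0,0.97,-59.8,2.2,14.2,0,0.97,-72.1,2.6,14.6,0,0.97]}}

```text
time_s: 21.47
tool_pos: [0.6057, 0.0995, 0.2289]
tool_rot: [-4.3, 90.0, -6.3]
force: [0.9, 0.6, 3.3]
grip_width: 0.0094
```

```bash
sed -i 's/\*1000+43/*1000+40/' st.py; python3 st.py; python3 arc.py 1.555 -.045 10
```

```text
21.4667 pos [605.7  99.5 228.9] [-4.3 90.  -6.3] q [ 25.1  18.7 -46.5  84.7  13.5  82.4 -23.6] w 9.4 F [0.9 0.6 3.3] M [ 0.08 -0.48  0.03]
chest-local grasp point [ 80.1  -3.1 268.9]
lid ang if holding 1.55 r 188.9
stay ang if holding 1.77 r 202.9
1.51 [-8.5  0.3 -0.1]
1.465 [-17.1   0.6  -0.7]
1.42 [-25.6   0.9  -1.6]
1.375 [-34.    1.2  -2.9]
1.33 [-42.4   1.6  -4.6]
1.285 [-50.7   1.9  -6.6]
1.24 [-58.9   2.2  -9. ]
1.195 [-67.    2.5 -11.8]
1.15 [-74.9   2.7 -15. ]
1.105 [-82.7   3.  -18.5]
```

Emit:
{"name": "servo_tool", "arguments": {"rows": [-8.5,0.3,0.4,0,0.97,-17.1,0.6,0.3,0,0.97,-25.6,0.9,-0.6,0,0.97,-34,1.2,-1.9,0,0.97,-42.4,1.6,-3.6,0,0.97]}}

```text
time_s: 21.88
tool_pos: [0.5634, 0.101, 0.2244]
tool_rot: [118.7, 90.0, 116.8]
force: [0.3, 1.9, -0.1]
grip_width: 0.0092
```

```bash
python3 st.py; python3 arc.py 1.33 -.025 10
```

```text
21.8833 pos [563.4 101.  224.4] [118.7  90.  116.8] q [ 28.3  13.  -47.6  90.9   9.7  80.4 -22.2] w 9.2 F [ 0.3  1.9 -0.1] M [ 0.33 -0.31  0.03]
chest-local grasp point [ 37.7  -3.1 264.4]
lid ang if holding 1.324 r 189.2
stay ang if holding 1.559 r 194.4
1.305 [-4.6  0.2 -1.1]
1.28 [-9.2  0.3 -2.3]
1.255 [-13.8   0.5  -3.6]
1.23 [-18.3   0.7  -5.1]
1.205 [-22.8   0.8  -6.6]
1.18 [-27.2   1.   -8.3]
1.155 [-31.6   1.2 -10. ]
1.13 [-36.    1.3 -11.9]
1.105 [-40.3   1.5 -13.9]
1.08 [-44.6   1.6 -16. ]
```

Emit:
{"name": "servo_tool", "arguments": {"rows": [-4.6,0.2,-1.1,0,0.97,-9.2,0.3,-2.3,0,0.97,-13.8,0.5,-3.6,0,0.97,-18.3,0.7,-5.1,0,0.97,-22.8,0.8,-6.6,0,0.97]}}

```text
time_s: 22.3
tool_pos: [0.5411, 0.1018, 0.2178]
tool_rot: [85.7, 90.0, 83.7]
force: [0.3, 2.2, 1.4]
grip_width: 0.0094
```

```bash
sed -i 's/r=np.array(\[l@cx-40/th=np.arctan2(r[1],-r[0])-.021;F=np.array(o["force"]);print("resist tang",round(F[0]*np.sin(th)+F[2]*np.cos(th),2),"radial",round(-F[0]*np.cos(th)+F[2]*np.sin(th),2));r=np.array([l@cx-40/' st.py; python3 st.py; python3 arc.py 1.205 -.025 10
```

```text
22.3 pos [541.1 101.8 217.8] [85.7 90.  83.7] q [ 29.8   9.9 -47.9  94.4   7.4  79.1 -21.1] w 9.4 F [0.3 2.2 1.4] M [ 0.49 -0.23  0.02]
chest-local grasp point [ 15.4  -3.1 257.8]
lid ang if holding 1.201 r 189.2
resist tang 0.74 radial 1.18
stay ang if holding 1.441 r 189.4
1.18 [-4.4  0.2 -1.7]
1.155 [-8.9  0.3 -3.4]
1.13 [-13.2   0.5  -5.3]
1.105 [-17.5   0.6  -7.3]
1.08 [-21.8   0.8  -9.4]
1.055 [-26.    1.  -11.6]
1.03 [-30.1   1.1 -13.9]
1.005 [-34.2   1.3 -16.3]
0.98 [-38.3   1.4 -18.8]
0.955 [-42.2   1.5 -21.5]
```

Emit:
{"name": "servo_tool", "arguments": {"rows": [-4.4,0.2,-1.7,0,0.97,-8.9,0.3,-3.4,0,0.97,-13.2,0.5,-5.3,0,0.97,-13.2,0.5,-5.3,0,0.97]}}

```text
time_s: 22.63
tool_pos: [0.5269, 0.1022, 0.2122]
tool_rot: [-163.3, 89.9, -165.2]
force: [-0.2, 4.0, -0.5]
grip_width: 0.0092
```

```bash
python3 st.py; python3 bar.py d1;python3 - <<'E'
import cv2
f=cv2.imread("pics/d1_side.png");cv2.imwrite("pics/z9.png",cv2.resize(f[140:300,250:400],None,fx=5,fy=3.7,interpolation=cv2.INTER_CUBIC))
E
```

```text
22.6333 pos [526.9 102.2 212.2] [-163.3   89.9 -165.2] q [ 30.6   8.  -48.1  96.6   6.1  78.2 -20.5] w 9.2 F [-0.2  4.  -0.5] M [ 0.68 -0.09  0.03]
chest-local grasp point [  1.2  -3.2 252.2]
lid ang if holding 1.121 r 189.3
resist tang -0.36 radial -0.35
stay ang if holding 1.361 r 186.2
scene red bar local 54 [ 40.5 -47.3 148.5] [[37.9, -86.8, 145.1], [44.7, -25.7, 152.8]] world med [564.5  56.8 148.5]
scene brass 57 [ 33.4 -53.5 165.5] r [ 94.3  97.2 100.2]
side red bar local 27 [ 40.7 -81.9 149.6] [[38.1, -93.7, 145.1], [44.2, -58.4, 152.2]] world med [563.3  22.2 149.6]
side brass 34 [ 32.8 -63.6 163.7] r [80.3 96.7 98.9]
```

View pics/z9.png

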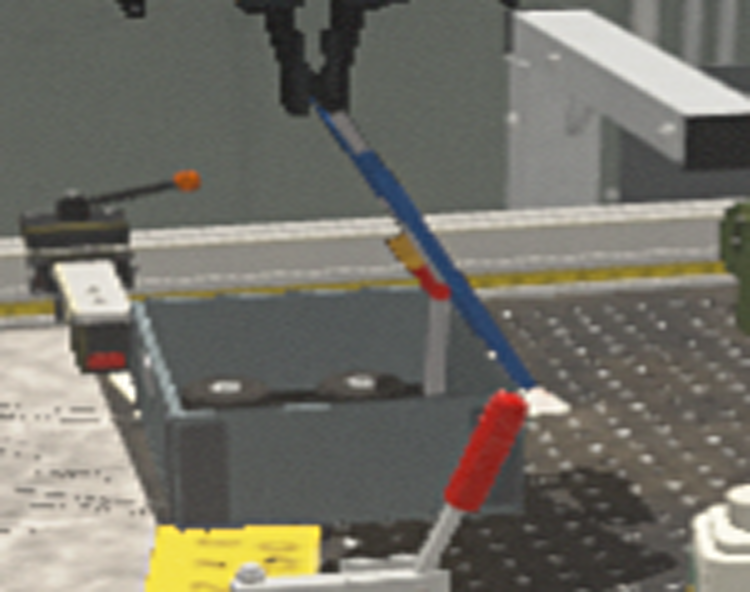

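```bash
python3 arc.py 1.13 -.02 14
```

```text
1.11 [-3.5  0.1 -1.6]
1.09 [-6.9  0.3 -3.2]
1.07 [-10.3   0.4  -5. ]
1.05 [-13.6   0.5  -6.7]
1.03 [-16.9   0.6  -8.6]
1.01 [-20.2   0.7 -10.5]
0.99 [-23.4   0.9 -12.5]
0.97 [-26.6   1.  -14.6]
0.95 [-29.8   1.1 -16.7]
0.93 [-32.9   1.2 -18.8]
0.91 [-36.    1.3 -21.1]
0.89 [-39.    1.4 -23.4]
0.87 [-42.    1.5 -25.7]
0.85 [-44.9   1.6 -28.2]
```

Emit:
{"name": "servo_tool", "arguments": {"rows": [-3.5,0.5,-1.6,0,0.97,-7,0.8,-3.3,0,0.97,-10.4,1,-5,0,0.97,-10.4,1,-5,0,0.97]}}

```text
time_s: 23.12
tool_pos: [0.5169, 0.1026, 0.2071]
tool_rot: [-135.6, 89.9, -137.6]
force: [-0.7, 1.5, -0.2]
grip_width: 0.0091
```

```bash
python3 st.py
```

```text
23.1167 pos [516.9 102.6 207.1] [-135.6   89.9 -137.6] q [ 31.1   6.6 -48.2  98.3   5.1  77.4 -20. ] w 9.1 F [-0.7  1.5 -0.2] M [ 0.36 -0.08 -0.01]
chest-local grasp point [ -8.8  -3.3 247.1]
lid ang if holding 1.061 r 189.3
resist tang -0.7 radial 0.19
stay ang if holding 1.302 r 183.8
```

Relative to 1.07, continuing in small steps.

Emit:
{"name": "servo_tool", "arguments": {"rows": [-3.3,0.1,-1.7,0,0.97,-6.6,0.3,-3.6,0,0.97,-9.9,0.4,-5.5,0,0.97,-9.9,0.4,-5.5,0,0.97]}}

```text
time_s: 23.45
tool_pos: [0.5069, 0.103, 0.2016]
tool_rot: [-136.7, 89.9, -138.7]
force: [-0.3, 0.6, 0.1]
grip_width: 0.0093
```

```bash
python3 st.py
```

```text
23.45 pos [506.9 103.  201.6] [-136.7   89.9 -138.7] q [ 31.6   5.2 -48.2 100.    4.   76.7 -19.4] w 9.3 F [-0.3  0.6  0.1] M [0.19 0.02 0.  ]
chest-local grasp point [-18.8  -3.2 241.6]
lid ang if holding 1.001 r 189.4
resist tang -0.26 radial 0.23
stay ang if holding 1.241 r 181.4
```

Emit:
{"name": "servo_tool", "arguments": {"rows": [-3.2,0.2,-2,0,0.97,-6.4,0.3,-4.1,0,0.97,-6.4,0.3,-4.1,0,0.97]}}

```text
time_s: 23.7
tool_pos: [0.5006, 0.1032, 0.1975]
tool_rot: [-136.2, 89.9, -138.3]
force: [-1.1, 0.3, 0.2]
grip_width: 0.0091
```

```bash
python3 st.py
```

```text
23.7 pos [500.6 103.2 197.5] [-136.2   89.9 -138.3] q [ 31.9   4.4 -48.2 101.1   3.4  76.1 -19.1] w 9.1 F [-1.1  0.3  0.2] M [-0.02  0.03 -0.03]
chest-local grasp point [-25.1  -3.2 237.5]
lid ang if holding 0.961 r 189.4
resist tang -0.82 radial 0.78
stay ang if holding 1.2 r 179.7
```

Emit:
{"name": "servo_tool", "arguments": {"rows": [-3.2,0.1,-2.1,0,0.97,-6.3,0.2,-4.3,0,0.97,-6.3,0.2,-4.3,0,0.97]}}

```text
time_s: 23.95
tool_pos: [0.4958, 0.1035, 0.194]
tool_rot: [-16.9, 89.9, -18.9]
force: [1.4, -0.7, 0.9]
grip_width: 0.0094
```

```bash
python3 st.py; python3 bar.py d2;python3 - <<'E'
import cv2
f=cv2.imread("pics/d2_side.png");cv2.imwrite("pics/z10.png",cv2.resize(f[140:300,250:400],None,fx=5,fy=3.7,interpolation=cv2.INTER_CUBIC))
E
```

```text
23.95 pos [495.8 103.5 194. ] [-16.9  89.9 -18.9] q [ 32.2   3.5 -48.2 102.1   2.8  75.4 -18.7] w 9.4 F [ 1.4 -0.7  0.9] M [-0.11 -0.51  0.03]
chest-local grasp point [-29.9  -3.1 234. ]
lid ang if holding 0.93 r 189.2
resist tang 1.7 radial -0.1
stay ang if holding 1.168 r 178.3
scene red bar local 28 [ 24.1 -33.5 148.4] [[21.6, -88.9, 145.0], [29.8, -23.1, 152.0]] world med [547.8  71.  148.4]
scene brass 60 [ 18.5 -54.3 154.7] r [ 92.9  97.  101.8]
side red bar local 15 [ 24.8 -89.9 147.2] [[21.8, -92.9, 142.6], [29.5, -77.1, 150.0]] world med [547.4  14.6 147.2]
side brass 22 [ 17.3 -69.6 152.6] r [89.8 96.2 98.4]
wrist brass 6 [-34.8 -28.7 237.6] r [194.2 195.  195.5]
```

View pics/z10.png

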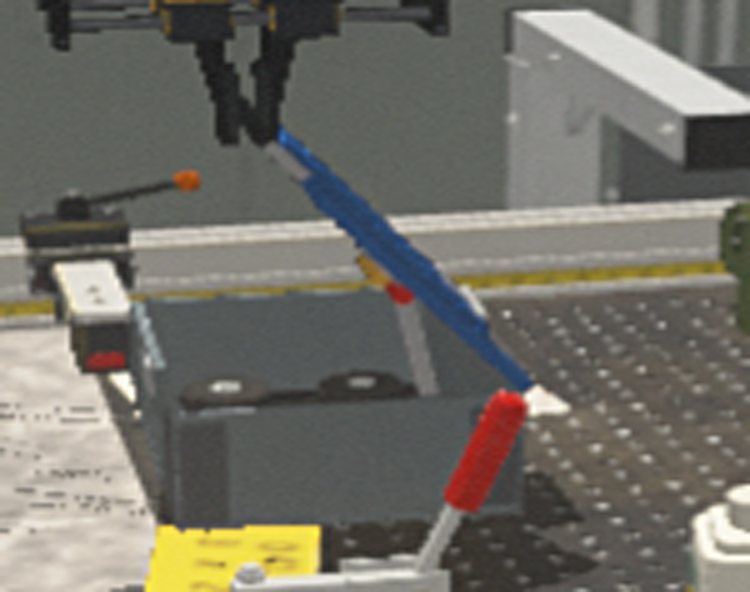

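Emit:
{"name": "servo_tool", "arguments": {"rows": [-1.2,0,-0.9,0,0.97,-2.4,0.1,-1.8,0,0.97,-2.4,0.1,-1.8,0,0.97]}}

```text
time_s: 24.35
tool_pos: [0.4947, 0.1036, 0.1932]
tool_rot: [-2.5, 89.7, -4.5]
force: [3.6, -2.4, 4.8]
grip_width: 0.0091
```

```bash
python3 st.py
```

```text
24.35 pos [494.7 103.6 193.2] [-2.5 89.7 -4.5] q [ 32.2   3.2 -48.2 102.4   2.6  75.2 -18.6] w 9.1 F [ 3.6 -2.4  4.8] M [-0.32 -0.98  0.03]
chest-local grasp point [-31.   -3.  233.2]
lid ang if holding 0.923 r 189.2
resist tang 5.81 radial 1.63
stay ang if holding 1.161 r 178.0
```

Emit:
{"name": "servo_tool", "arguments": {"rows": [0.8,0,0.8,0,0.97,0.8,0,0.8,0,0.97,0.8,0,0.8,0,0.87,0.8,0,0.8,0,0.78,0.8,0,0.8,0,0.76,0.8,0,0.8,0,0.76]}}

```text
time_s: 24.85
tool_pos: [0.4918, 0.1044, 0.1917]
tool_rot: [179.2, 89.8, 177.3]
force: [0.0, 0.2, -1.0]
grip_width: 0.0194
```

```bash
python3 st.py; python3 bar.py e1;python3 - <<'E'
import cv2
f=cv2.imread("pics/e1_side.png");cv2.imwrite("pics/z11.png",cv2.resize(f[140:300,250:400],None,fx=5,fy=3.7,interpolation=cv2.INTER_CUBIC))
E
```

```text
24.85 pos [491.8 104.4 191.7] [179.2  89.8 177.3] q [ 32.2   3.4 -48.3 102.5   2.5  75.5 -18.7] w 19.4 F [ 0.   0.2 -1. ] M [ 0.01 -0.09 -0.04]
chest-local grasp point [-34.   -2.3 231.7]
lid ang if holding 0.905 r 189.8
resist tang -0.63 radial -0.81
stay ang if holding 1.142 r 177.8
scene red bar local 27 [ 25.1 -31.4 148.2] [[20.8, -88.0, 144.9], [30.2, -25.4, 152.5]] world med [547.7  73.2 148.2]
scene brass 60 [ 19.1 -54.8 155.3] r [ 92.5  96.4 100.3]
side red bar local 15 [ 24.6 -89.  147. ] [[22.0, -93.1, 143.4], [27.5, -73.9, 149.6]] world med [547.3  15.6 147. ]
side brass 22 [ 17.1 -70.4 152.6] r [89.7 96.4 98.3]
wrist brass 8 [-34.7 -27.  237.6] r [194.5 194.9 195.4]
```

View pics/z11.png

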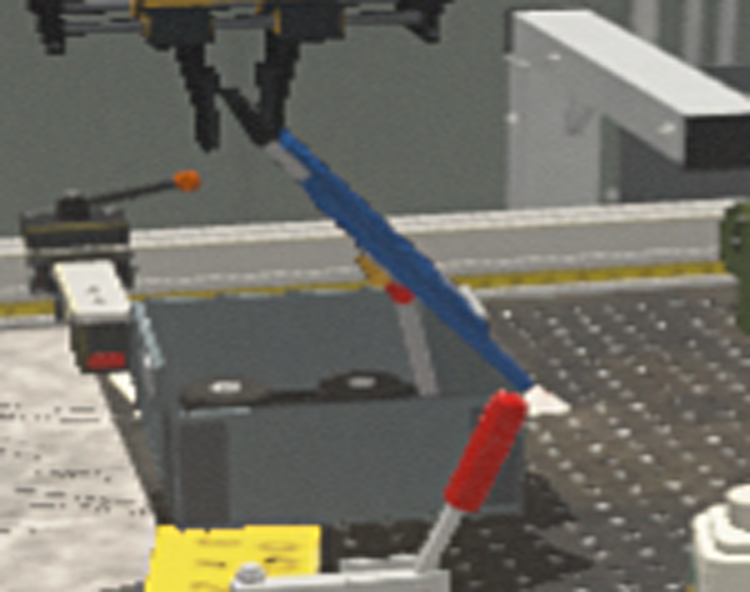

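View pics/e1_wrist.png

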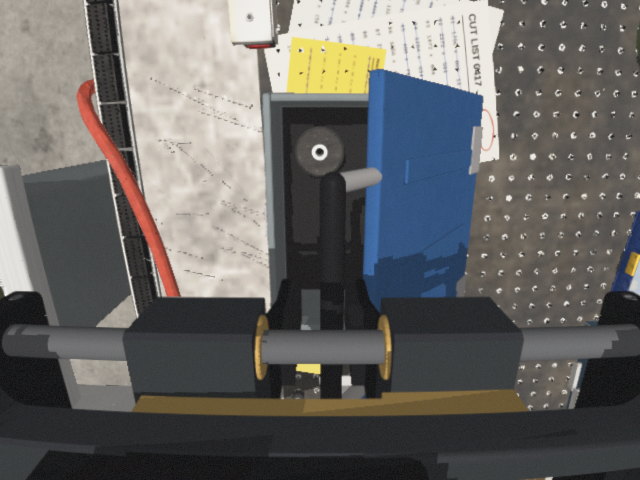

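Emit:
{"name": "servo_tool", "arguments": {"rows": [2.5,0,0,0,0.74,2.5,0,0,0,0.74,2.5,0,3,0,0.74,2.5,0,8,0,0.74,2.5,0,14,0,0.74,2.5,0,22,0,0.74]}}

```text
time_s: 25.5
tool_pos: [0.496, 0.104, 0.2153]
tool_rot: [-177.7, 90.0, -179.7]
force: [0.0, 0.9, 0.1]
grip_width: 0.0227
```

```bash
python3 st.py; python3 bar.py e2; python3 - <<'E'
import cv2
f=cv2.imread("pics/e2_side.png");cv2.imwrite("pics/z12.png",cv2.resize(f[140:300,250:400],None,fx=5,fy=3.7,interpolation=cv2.INTER_CUBIC))
E
```

```text
25.5 pos [496.  104.  215.3] [-177.7   90.  -179.7] q [ 32.4   2.8 -48.2 100.2   2.2  78.  -18.2] w 22.7 F [0.  0.9 0.1] M [-0.01 -0.04  0.03]
chest-local grasp point [-29.7  -2.6 255.3]
lid ang if holding 0.991 r 206.8
resist tang 0.08 radial 0.08
stay ang if holding 1.211 r 198.0
scene red bar local 25 [ 24.4 -32.1 148.8] [[20.6, -85.9, 145.7], [29.0, -24.8, 151.8]] world med [548.5  72.5 148.8]
scene brass 61 [ 19.4 -54.3 155.4] r [ 92.1  97.  101.2]
side red bar local 15 [ 24.3 -91.4 147.3] [[21.7, -93.8, 143.0], [27.7, -76.0, 150.8]] world med [546.9  13.2 147.3]
side brass 22 [ 17.3 -70.9 153.2] r [89.1 97.2 98.2]
wrist brass 6 [-34.5 -19.3 238. ] r [194.6 195.1 195.5]
```

View pics/z12.png

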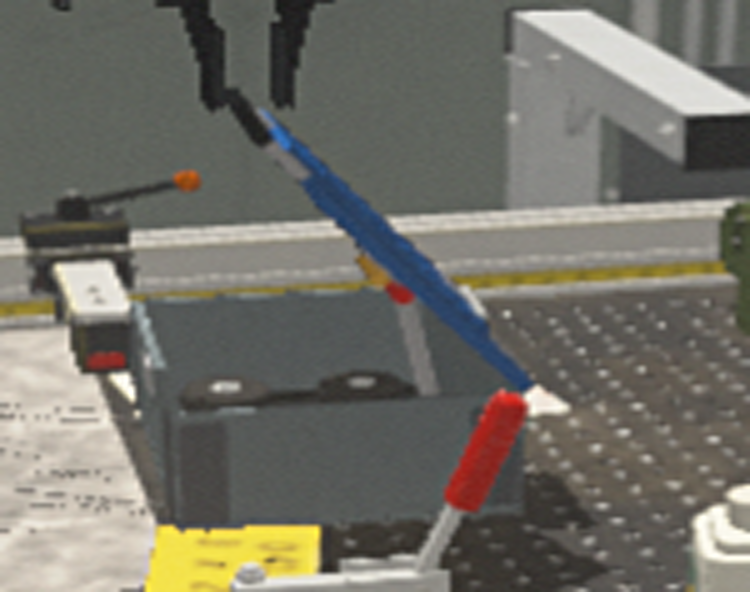

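Emit:
{"name": "servo_tool", "arguments": {"rows": [0,0,20,0,0.74,0,0,50,0,0.74,0,0,85,0,0.74,0,0,120,0,0.74,0,0,120,0,0.74,0,0,120,0,0.74,0,0,120,0,0.74,0,0,120,0,0.74,0,0,120,0,0.74,0,0,120,0,0.74]}}

```text
time_s: 26.48
tool_pos: [0.4956, 0.1038, 0.3337]
tool_rot: [-173.5, 89.9, -175.5]
force: [0.5, -0.4, -0.4]
grip_width: 0.0226
```

```bash
python3 st.py; python3 bar.py e3; python3 - <<'E'
import cv2
f=cv2.imread("pics/e3_side.png");g=cv2.imread("pics/e3_scene.png")
cv2.imwrite("pics/z13.png",cv2.hconcat([cv2.resize(f[170:330,260:420],(400,400)),cv2.resize(g[190:330,240:400],(400,400))]))
from h import *
p=read_camera("scene")
for t in("oil_mid","tape_mid","pins_mid"):
    for r in cut_out(t,p)[:1]:
        v,u=np.nonzero(r["pixels"]);z=p["range_z"][v,u];k=z>0;print(t,r["extent"],np.median(world(p,u[k],v[k],z[k]),0).round(3))
o=get_obs();p=read_camera("wrist");T=wristT(o,p)
v,u=np.mgrid[:480,:640];v=v.ravel();u=u.ravel();z=p["range_z"][v,u];k=(z>0)
w=world(p,u[k],v[k],z[k],T)*1000;fr=p["frame"][v,u][k].astype(int)
C=np.array([525.8,105.5]);a=np.radians(-2.1);cx=np.array([np.cos(a),np.sin(a)])
b=(fr[:,0]>fr[:,2]+40)&(fr[:,0]>70)&(w[:,2]>95)&(w[:,2]<240);lx=(w[b][:,:2]-C)@cx
s,i=np.polyfit(lx,w[b][:,2],1);print("lid slope angle",np.arctan(-s),b.sum())
E
```

```text
26.4833 pos [495.6 103.8 333.7] [-173.5   89.9 -175.5] q [ 32.8   0.9 -47.7  88.2   0.6  91.3 -16.9] w 22.6 F [ 0.5 -0.4 -0.4] M [ 0.04 -0.07  0.04]
chest-local grasp point [-30.1  -2.8 373.7]
lid ang if holding 1.191 r 313.6
resist tang 0.29 radial -0.59
stay ang if holding 1.344 r 311.7
scene red bar local 25 [ 25.1 -30.  148.5] [[22.6, -88.9, 144.5], [28.3, -23.9, 151.8]] world med [548.7  74.6 148.5]
scene brass 59 [ 19.  -54.3 155.1] r [ 94.   96.3 101.2]
side red bar local 16 [ 24.7 -90.1 146.7] [[22.1, -93.5, 142.9], [29.2, -74.9, 150.0]] world med [547.2  14.4 146.7]
side brass 22 [ 17.5 -72.1 153.4] r [89.6 96.5 98.4]
oil_mid [381.7, 212.9, 24.4, 43.1] [ 0.632 -0.171  0.059]
tape_mid [439.2, 257.0, 17.8, 27.3] [ 0.42  -0.178  0.045]
pins_mid [292.8, 279.3, 14.1, 13.8] [0.551 0.15  0.032]
lid slope angle 0.9185151361064882 14162
```

View pics/z13.png

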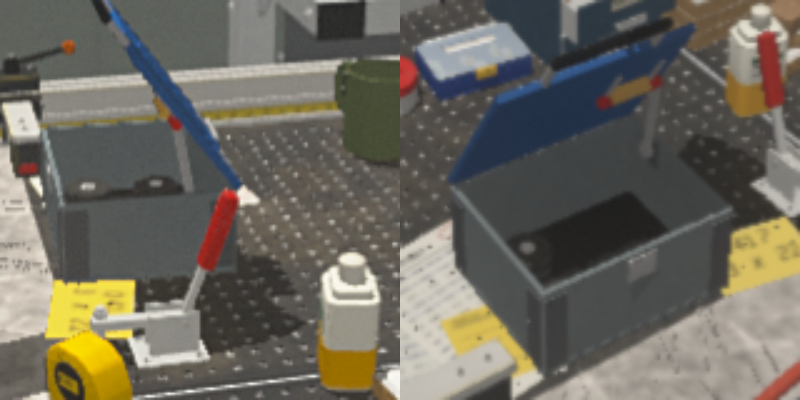

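```bash
python3 -c "
from cell import *
print(sign_off())"
```

```text
the job is handed in; nothing more can be done
None
```

The lid is propped half open on the stay at about 0.92 rad, with the red crossbar caught behind the brass ledge. It stayed there by itself after I let go, and I handed the job in at about 26.5 s.

- **What I did:** I opened the lid by its handle to the back stop. I lifted the crossbar to about 1.27 rad, let go, and pushed it to its stop at about 1.8 rad with the fingers closed. I then took the handle again and lowered the lid in small slow steps. The stop showed as about 6 N of resistance, so I backed off, let go and withdrew upward.
- **Last checks:** About one second after release, the lid's slope measured from the wrist picture was 0.919 rad. The crossbar, ledge and lid had not moved in three consecutive views, and there was no force on the tool. The oil bottle and tape measure were within about 2 mm of where they started.
- **What disagreed:**
  - **Finger length:** All three cameras showed the fingertips about 26 mm behind the TCP, not 11 mm ahead of it. My first grasp closed on nothing above the handle, so I worked from the camera measurement after that.
  - **Lifting arcs:** On both lifts, side forces of up to about 22 N built up along the arc. I corrected the path each time.
  - **Wheels and pin box:** The final network search for the pin box reported a spot inside the chest, probably a wheel, so I did not confirm the box's position. The arm was never near its first reported place. I did not measure the wheels' positions; I only saw them in the chest in the last pictures.

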